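# Start the propagator: load the pots, bolt the light, set the heater

### The arm

A 7-joint arm with a two-finger parallel gripper is mounted at the origin on the work surface. World frame = base frame: x ahead of the robot, y to its left, z up, the work surface at z = 0. Lengths are in m, angles in rad, forces in N, time in s.
With the tool pointing down it reaches from about 0.4 to 0.85 m from the base axis. Payload 10.4 kg.
Tool frame: the origin (TCP) lies midway between the tips of the shut fingers; the grasp point (between the pads) lies 19 mm behind it; z points along the fingers, y is the line along which they close (so a half turn about z gives the same grasp; the last joint's range is limited). The gripper opens to 87 mm and grips with 3 to 60 N. Pads are 19 mm wide; open, the fingers measure 117 mm over their backs; the gripper's body (75 mm by 190 mm) begins 51 mm behind the grasp point.
Start: joints at [-1.261, 0.332, -0.065, 1.46, 0.022, 1.35, -0.088], TCP at [0.204, 0.591, 0.223] pointing down, gripper open.
Joint ranges: [-2.6, 2.6], [-0.5, 2.12], [-1.47, 1.34], [0.16, 2.42], [-1.27, 4.41], [0.06, 2.06], [-2.6, 2.6]. Speed limits (rad/s): [2.22, 2.22, 2.79, 2.79, 3.14, 3.14, 3.14].

### API

Orientations are given as a unit quaternion [x, y, z, w].
In Python, from bench import sensors, eyes, order gives the robot as it stands.
- The arm moves only by the tool arm_command, never from a script. Its argument "steps" is a list of rows, each an object with "rot": the turn, a rotation vector about the world's x, y, z in degrees, a list of three; "slide": the shift along the world's x, y, z in m, a list of three; "grip": the opening, from 0 (shut) to 1 (fully open). A call has exactly 8 rows; each row shifts and turns the commanded pose from where the row before left it; what a row does not reach is not made up. A row lasts 1/8 s, in which the tool goes at most 62.5 mm and 10.7 degrees, less where a joint would pass 70% of its speed; a pose out of reach is approached as far as the arm can. A call with a gripper value outside its range is refused whole. The fingers move at their own pace and stop on an object; "newtons" is the grip in N (left out, the last holds). Time passes only in rows, so rows that do not move let the fingers close, or fill a call up. It gives the time, the measured TCP pose, the force, the opening and the grip force at its end, in the units of the state.
- sensors.read_state(): the state, without advancing time (a new reading comes with each control period).
- eyes.camera(name): name is "scene" or "top" or "wrist"; returns a dict with "pixels" (384x512x3 uint8, red, green, blue), "intrinsics" (3x3 intrinsics, pixels), "pose" (4x4, takes a point from camera to world coordinates). Camera axes: x right, y down, z forward; pixel columns grow to the right and rows downward; lengths in m; the calibration is good to about 2 mm. A picture is of the moment at which its call begins. There is no depth.
- order.close_job(): hands the job in; it is judged then, once.
Trained networks look in a picture, given as the dict that the camera call returned (one of the last four; its "shot" number tells which), for a name from the list of things; names that differ only in an ending like _2 or _b are one class to them, and where a whole thing is asked for, a point or a joint stands for the part that bears it (a point fixed in the world has none). Each returns a list of dicts, best first, with "conf" (0 to 1); they miss things now and then, are a little off and sometimes report something else, mostly with a low value. They report only what shows in the picture. A call takes as long as a camera call. They do not tell look-alikes from the thing itself.
- eyes.look_for(name, picture): "bbox" ([left, top, right, bottom] in pixels, round what is visible of it).
The state is a dict: "time": time; "joint_positions": joint angles; "joint_vel": joint speeds; "joint_torque": joint torques, N m; "ee_pos": TCP position; "eef_rot": TCP orientation; "ft_force": force on the tool from outside, world axes, zero at the start; "torque": the same for the moment, N m; "width": finger opening in m; "grip_force": force on a finger pad.
Only numpy, scipy, OpenCV 4.12 (cv2) and the standard library are available. Lean on these libraries where they do the work, as an engineer would, in place of code of your own. Each camera call takes 0.05 s, during which the arm holds its last target. There are 200 camera calls.

### The job

Get the propagator going: slide its glazed light back out of the way, stand every dome-lidded seed pot on the counter upright on the floor of the open bay, then slide the light fully shut, shoot the barrel bolt right across into its keeper and turn its handle down into the notch. Also set the heater dial to 4, the fourth click clockwise from off. Leave everything else on the counter where it is.

Things in the scene. Friction and masses are not known exactly. Their poses are not given: they have to be found in the camera images.
- case: the propagator case, fixed: green tray on a white base, loading bay in front, glazed rear half (stays shut) behind, white control deck along its right side (y -146 to -262 mm, top 100 mm over the counter) with the bolt at the front and the heater dial behind it. Origin on the counter (z = 0) under the bay's centre; x points across it away from the robot, y to the left along its front, z up
- bay_floor (a point): centre of the loading bay's floor, 12 mm over the counter, axes as the case. The bay is an open well with inside walls at x = -105 and 105, y = -134 and 134 mm from here; the front wall is 90 mm high over the counter, the side walls (12 mm thick) 100 mm, the partition at the back 86 mm
- light (a joint): the sliding light, a green frame with clear pane and red vent disc, 91 to 101 mm over the counter: how far it is slid along the case's +x, m: 0 fully shut over the bay, 0.21 fully back. Found part open. Slides with about 2 N, stays where left. Its front edge is at case x = -117 mm + this value. The bolt blocks it when shot, and enters the keeper only if it is shut to within 3 mm
- light_handle (a point): middle of the light's handle, an aluminium bar 12 mm thick and 90 mm long along the case's y, on two posts, 134 mm over the counter (33 mm above the light); moves with the light (case x = -100 mm + joint light, y = 0)
- bolt (a joint): the steel barrel bolt's rod, 10 mm thick, lying along the case's y, 117 mm over the counter: its travel towards the case's +y in m: 0 drawn, 0.036 fully shot into the keeper (a steel staple on the light's right-hand edge). Its free end is at case y = -148 mm + this value. Slides with about 1.5 N
- bolt_handle (a joint): angle of the bolt's handle about the rod, rad: 0 upright, growing as it tips to the case's -x (towards the robot), 1.38 fully down, -0.3 the other stop. A cheek beside the rod stops it at about 0.5 except at its 15 mm wide notch, which the 8 mm stem meets only when the rod is within 3 mm of fully shot. Friction (0.03 N m) keeps it at any angle
- bolt_knob (a point): centre of the steel knob (16 mm across, 15 mm long) at the end of the bolt's handle, 38 mm from the rod's axis; it moves with rod and handle, z along the handle away from the rod
- bolt_notch (a point): point on the rod's axis opposite the middle of the notch, fixed, axes as the case: case x = -62, y = -169 mm, 117 mm over the counter (the handle's foot is at the same x, at y = -205 mm + joint bolt). The deck lies 17 mm below the axis; the cheek's top is 10 mm above it, 10 to 14 mm to the -x side
- dial (a joint): the heater dial, rad, growing clockwise seen from above. It clicks into seven stops pi/6 (0.524 rad) apart: 0 off, 0.524 first click, ... 2.094 fourth, 3.14 sixth. Let go, it is drawn into the nearest stop; passing a click takes about 0.12 N m
- dial_grip (a point): on the dial's axis at the height to grip, 127 mm over the counter: a black bar grip 42 mm long, 14 mm thick, its top 139 mm over the counter, on a 44 mm disc. The bar lies along this point's x and turns with the dial; its white pointer is at the -x end and at off points to the case's -x (towards the robot), where the scale has a white bar; white dots mark the clicks
- pot1_mid (a point): seed pot 1, a brown fibre pot 52 mm across and 45 mm high under a clear 48 mm dome with a red disc on top, 65 mm high in all, about 0.13 kg; this point is at its centre, 32.5 mm above its underside, z up along its axis. Three to five such pots are there; an absent one has no pose
- pot2_mid (a point): seed pot 2, a brown fibre pot 52 mm across and 45 mm high under a clear 48 mm dome with a red disc on top, 65 mm high in all, about 0.13 kg; this point is at its centre, 32.5 mm above its underside, z up along its axis. Three to five such pots are there; an absent one has no pose
- pot3_mid (a point): seed pot 3, a brown fibre pot 52 mm across and 45 mm high under a clear 48 mm dome with a red disc on top, 65 mm high in all, about 0.13 kg; this point is at its centre, 32.5 mm above its underside, z up along its axis. Three to five such pots are there; an absent one has no pose
- pot4_mid (a point): seed pot 4, a brown fibre pot 52 mm across and 45 mm high under a clear 48 mm dome with a red disc on top, 65 mm high in all, about 0.13 kg; this point is at its centre, 32.5 mm above its underside, z up along its axis. Three to five such pots are there; an absent one has no pose
- pot5_mid (a point): seed pot 5, a brown fibre pot 52 mm across and 45 mm high under a clear 48 mm dome with a red disc on top, 65 mm high in all, about 0.13 kg; this point is at its centre, 32.5 mm above its underside, z up along its axis. Three to five such pots are there; an absent one has no pose
- pot_foot: a terracotta pot foot, a low disc 34 mm across and 15 mm high lying among the pots; not part of the job. Origin at the centre of its underside
- empty_pot: the empty open terracotta pot: 72 mm across the rim, 62 mm high, no dome, no lid; not part of the job. Origin at the centre of its underside
- seed_tin: a closed seed tin, 66 mm across and 80 mm high; not part of the job. Origin at the centre of its underside
- sprayer: a spray bottle, 76 mm across and 176 mm high; not part of the job. Origin at the centre of its underside
- label_box: a small open box (60 x 85 x 50 mm) of plant labels that stand up to 92 mm; not part of the job. Origin at the centre of its underside
Not all that is in view belongs to the job. Leave any purple or yellow look-alike of the part that bears pot3_mid alone.

How it is judged:
By the outcome, as a careful person would: the job done as asked, in the order asked, and still so for the second after the job is handed in, with the robot touching nothing.
Of pot1, pot2, pot3, pot4, pot5 only 3 to 5 are there at a start; the rules pass over those that are not, and their reading is None.
At some moment in a run one of pot1, pot2, pot3, pot4, pot5 may be knocked a few centimetres aside while the robot is not near it.
Once in a run the grip may slacken for a moment while it holds something.
It also fails if it takes over 210 s, if anything falls off the work surface, if the arm or the gripper's body presses on something with over 40 N, if the wrist force passes 120 N, or if a joint passes its speed limit or range.

## Working session

There is one attempt and no reset: what is moved stays moved. The work goes in short steps, Python scripts to look and compute and a tool call to move; the robot and the scene stay as the last step left them, time stands still between calls to the robot, and variables do not carry over. Pictures are saved under pics/ and viewed, at most 14 in all, crops included, and the job is handed in when it is done.

Besides the shell and the picture viewer there is one more tool, called after "Call:" by a JSON object that holds its "api" and its "payload". arm_command: Moves the arm, as the interface text tells. Its arguments: {"type":"object","properties":{"steps":{"type":"array","items":{"type":"object","properties":{"rot":{"type":"array","items":{"type":"number"}},"slide":{"type":"array","items":{"type":"number"}},"grip":{"type":"number"}}}},"newtons":{"type":"number"}},"required":["steps"]}

```bash
mkdir -p pics; ls; cat > h.py <<'E'
import sys
sys.path.insert(0,'.')
import numpy as np, cv2
from bench import sensors, eyes, order
def snap(n,fn=None):
    p=eyes.camera(n)
    if fn: cv2.imwrite('pics/'+fn+'.png',cv2.cvtColor(p['pixels'],cv2.COLOR_RGB2BGR))
    return p
def ray(p,uv):
    d=np.linalg.inv(p['intrinsics'])@[uv[0],uv[1],1.]
    T=np.array(p['pose']); return T[:3,3],T[:3,:3]@d
def onz(p,uv,z):
    o,d=ray(p,uv); return o+d*(z-o[2])/d[2]
def proj(p,X):
    T=np.array(p['pose']); c=T[:3,:3].T@(np.array(X)-T[:3,3]); q=p['intrinsics']@c; return q[:2]/q[2]
E
python3 - <<'E'
from h import *
s=sensors.read_state(); print(s['time'],s['ee_pos'],s['eef_rot'],s['width'],s['ft_force'])
for n in ('scene','top'):
    p=snap(n,n+'0'); print(n,np.round(p['pose'],3).tolist())
    for k in ('pot1_mid','case','light_handle','bolt_knob','dial_grip','pot_foot','empty_pot','seed_tin','sprayer','label_box'):
        print(k,[(np.round(d['bbox']).astype(int).tolist(),round(d['conf'],2)) for d in eyes.look_for(k,p)[:9]])
E
```

```text
pics
0.0 [0.20408543 0.59031007 0.22172983] [ 1.65630576e-01  9.86187592e-01 -7.34056794e-04 -7.74105269e-05] 0.08688418812448309 [-0.30485809 -0.34432509 -0.18416773]
scene [[-0.169, 0.558, -0.812, 1.392], [0.986, 0.093, -0.141, 0.209], [-0.003, -0.824, -0.566, 0.723], [0.0, 0.0, 0.0, 1.0]]
pot1_mid [([295, 212, 316, 243], 0.64)]
case [([4, 154, 251, 347], 0.88), ([98, 173, 241, 253], 0.51)]
light_handle [([97, 172, 238, 251], 0.58)]
bolt_knob []
dial_grip [([88, 179, 106, 198], 0.83), ([1, 150, 253, 346], 0.27)]
pot_foot [([332, 177, 354, 208], 0.67), ([329, 218, 347, 230], 0.51)]
empty_pot [([333, 179, 355, 208], 0.65)]
seed_tin [([335, 231, 368, 275], 0.61), ([98, 172, 240, 251], 0.57)]
sprayer [([368, 138, 407, 200], 0.96), ([328, 220, 347, 229], 0.6)]
label_box [([400, 206, 440, 253], 0.74)]
top [[0.005, -0.985, 0.174, 0.301], [-1.0, -0.004, 0.004, 0.078], [-0.003, -0.174, -0.985, 1.443], [0.0, 0.0, 0.0, 1.0]]
pot1_mid [([222, 183, 243, 203], 0.75)]
case [([286, 78, 439, 235], 0.86)]
light_handle [([292, 120, 392, 202], 0.95)]
bolt_knob [([419, 206, 427, 212], 0.54), ([409, 166, 427, 180], 0.46)]
dial_grip [([410, 169, 428, 183], 0.71), ([216, 152, 234, 168], 0.6)]
pot_foot [([199, 206, 210, 214], 0.55), ([287, 74, 441, 239], 0.36)]
empty_pot [([184, 240, 219, 264], 0.93), ([164, 177, 182, 194], 0.71)]
seed_tin []
sprayer [([130, 262, 168, 285], 0.77)]
label_box [([116, 187, 152, 214], 0.82)]
```

```bash
python3 - <<'E'
import cv2
a=cv2.imread('pics/top0.png')[60:300,100:460]; cv2.imwrite('pics/t.png',cv2.resize(a,(800,533),interpolation=2))
b=cv2.imread('pics/scene0.png')[120:360,0:450]; cv2.imwrite('pics/s.png',cv2.resize(b,(800,427),interpolation=2))
E
```

```text
(no output)
```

View pics/t.png

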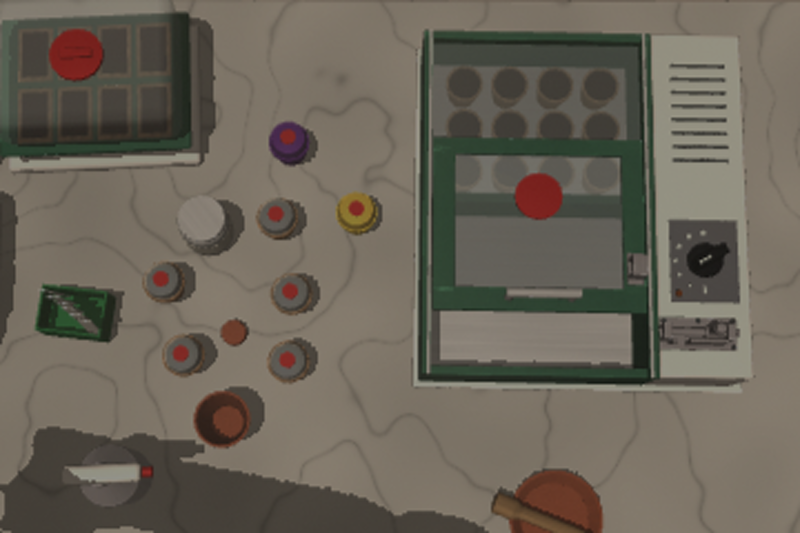

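View pics/s.png

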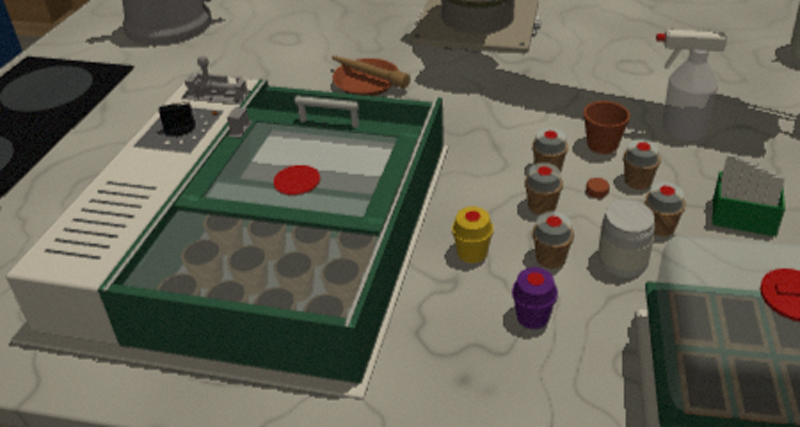

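Five brown pots are at crop pixels (276,214), (161,279), (290,291), (180,353) and (287,359). The look-alikes to leave alone are purple (288,137) and yellow (356,208), plus the empty pot (222,418) and the tin (203,222). The light handle is at (545,293), the dial at (707,260) and the bolt at (700,332).

```bash
cat >> h.py <<'E'
def reds(p,amin=15):
    hsv=cv2.cvtColor(p['pixels'],cv2.COLOR_RGB2HSV)
    m=((hsv[...,0]<6)|(hsv[...,0]>174))&(hsv[...,1]>170)&(hsv[...,2]>90)
    n,l,st,c=cv2.connectedComponentsWithStats(m.astype(np.uint8))
    return [(c[i],st[i,4]) for i in range(1,n) if st[i,4]>=amin]
E
python3 - <<'E'
from h import *
p=snap('top')
for c,a in reds(p): print(np.round(c,1),a,np.round(onz(p,c,.065),3))
f=lambda u,v:(u/2.2222+100,v/2.2222+60)
for n,c,z in (('handle',(545,293),.134),('hl',(508,293),.134),('hr',(582,294),.134),('dial',(707,260),.139),('FL base',(415,385),0),('deckFR',(750,380),.1),('deckBR',(740,38),.1),('bolt',(690,335),.117),('wallFL',(424,375),.1),('wallBL',(428,32),.1)):
  print(n,np.round(onz(p,f(*c),z),3))
w=snap('wrist','w0'); s=sensors.read_state()
from scipy.spatial.transform import Rotation as R
T=np.eye(4);T[:3,:3]=R.from_quat(s['eef_rot']).as_matrix();T[:3,3]=s['ee_pos']
print(np.round(np.linalg.inv(T)@w['pose'],3), w['intrinsics'][0]); print(T.round(3))
E
```

```text
[35.1 83.7] 405 [0.871 0.759 0.065]
[133.8  84.2] 405 [0.871 0.468 0.065]
[229.1 121.3] 25 [0.758 0.185 0.065]
[341.9 148. ] 329 [ 0.679 -0.141  0.065]
[259.8 153.5] 28 [0.662 0.095 0.065]
[223.6 156. ] 25 [0.654 0.199 0.065]
[ 30.8 173.2] 449 [0.601 0.748 0.065]
[171.7 185.2] 27 [0.568 0.345 0.065]
[230.2 190.6] 27 [0.553 0.178 0.065]
[180.6 218.7] 29 [0.472 0.316 0.065]
[228.7 221.7] 28 [0.464 0.181 0.065]
handle [ 0.538 -0.136  0.134]
hl [ 0.538 -0.092  0.134]
hr [ 0.537 -0.181  0.134]
dial [ 0.579 -0.333  0.139]
FL base [0.439 0.015 0.   ]
deckFR [ 0.437 -0.39   0.1  ]
deckBR [ 0.881 -0.402  0.1  ]
bolt [ 0.49  -0.314  0.117]
wallFL [0.442 0.009 0.1  ]
wallBL [0.888 0.001 0.1  ]
[[ 0.    -0.967 -0.255  0.069]
 [ 1.     0.     0.    -0.001]
 [-0.    -0.255  0.967 -0.161]
 [ 0.     0.     0.     1.   ]] [270.28572436   0.         255.03038617]
[[-0.945  0.327  0.     0.204]
 [ 0.327  0.945  0.     0.591]
 [ 0.     0.    -1.     0.223]
 [ 0.     0.     0.     1.   ]]
```

Call:
{"api": "arm_command", "payload": {"steps": [{"slide":[0.04,-0.045,0.02],"rot":[0,0,2.4],"grip":0},{"slide":[0.04,-0.045,0.02],"rot":[0,0,2.4],"grip":0},{"slide":[0.04,-0.045,0.02],"rot":[0,0,2.4],"grip":0},{"slide":[0.04,-0.045,0.02],"rot":[0,0,2.4],"grip":0},{"slide":[0.04,-0.045,0.02],"rot":[0,0,2.4],"grip":0},{"slide":[0.04,-0.045,0.01],"rot":[0,0,2.4],"grip":0},{"slide":[0,-0.05,0],"rot":[0,0,2.4],"grip":0},{"slide":[0,-0.05,0],"rot":[0,0,2.3],"grip":0}]}}

```text
time: 2.2
ee_pos: [0.4415, 0.2222, 0.3311]
eef_rot: [-0.001, 1.0, 0.0, 0.0]
ft_force: [1.6, -0.9, -0.2]
width: 0.0151
grip_force: 0.0
```

Call:
{"api": "arm_command", "payload": {"steps": [{"slide":[0,-0.05,0],"grip":0},{"slide":[0,-0.05,0],"grip":0},{"slide":[0,-0.05,0],"grip":0},{"slide":[0,-0.05,0],"grip":0},{"slide":[0,-0.05,0],"grip":0},{"slide":[0,-0.05,0],"grip":0},{"slide":[-0.02,-0.05,0],"grip":0},{"slide":[-0.01,0,0],"grip":0}]}}

```text
schema error: expected keys rot, slide, grip
```

```bash
python3 - <<'E'
from h import *
s=sensors.read_state(); print(s['time'],s['ee_pos'],s['eef_rot'],s['width'],s['ft_force'])
p=snap('wrist','w1'); np.save('w1pose',p['pose']); np.save('K',p['intrinsics'])
for k in ('light_handle','bolt_knob','dial_grip','case'):
        print(k,[(np.round(d['bbox']).astype(int).tolist(),round(d['conf'],2)) for d in eyes.look_for(k,p)[:4]])
cv2.imwrite('pics/w1b.png',cv2.resize(cv2.imread('pics/w1.png'),(800,600),interpolation=2))
E
```

```text
2.2 [0.44146432 0.22224203 0.3310846 ] [-5.33339793e-04  9.99999854e-01  7.22245467e-05  3.82301008e-05] 0.015062145099792104 [ 1.63584906 -0.94354044 -0.21038478]
light_handle [([38, 222, 118, 304], 0.71), ([297, 168, 324, 200], 0.62)]
bolt_knob [([1, 159, 149, 304], 0.43)]
dial_grip [([216, 166, 251, 197], 0.23)]
case [([1, 155, 153, 304], 0.96), ([34, 224, 117, 306], 0.55)]
```

View pics/w1b.png

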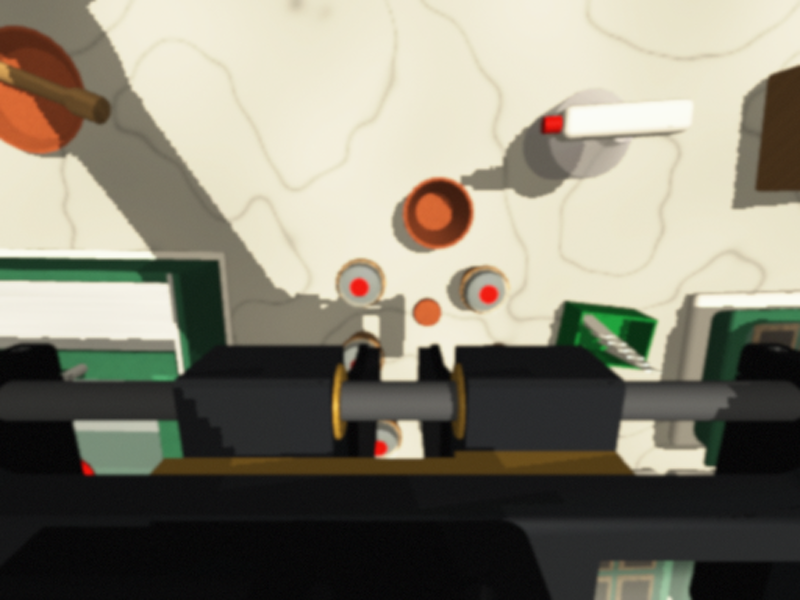

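The picture shows that the wrist camera sees the area nearer the robot than the tool, with the gripper covering the lower half. I need to put the TCP beyond the case front.

Call:
{"api": "arm_command", "payload": {"steps": [{"slide":[0.02,-0.058,0],"rot":[0,0,0],"grip":0},{"slide":[0.02,-0.058,0],"rot":[0,0,0],"grip":0},{"slide":[0.02,-0.058,0],"rot":[0,0,0],"grip":0},{"slide":[0.02,-0.058,0],"rot":[0,0,0],"grip":0},{"slide":[0.025,-0.058,0],"rot":[0,0,0],"grip":0},{"slide":[0.025,-0.058,0],"rot":[0,0,0],"grip":0},{"slide":[0.025,-0.058,0],"rot":[0,0,0],"grip":0},{"slide":[0.02,-0.058,0],"rot":[0,0,0],"grip":0}]}}

```text
time: 3.45
ee_pos: [0.6175, -0.2376, 0.3302]
eef_rot: [-0.002, 1.0, 0.0, -0.0]
ft_force: [0.9, -0.0, 0.6]
width: 0.0001
grip_force: 0.0
```

```bash
python3 - <<'E'
from h import *
s=sensors.read_state(); print(s['time'],s['ee_pos'],s['eef_rot'],s['width'],s['ft_force'])
p=snap('wrist','w2'); np.savez('w2',pose=p['pose'],K=p['intrinsics'])
for k in ('light_handle','bolt_knob','dial_grip','case'):
        print(k,[(np.round(d['bbox']).astype(int).tolist(),round(d['conf'],2)) for d in eyes.look_for(k,p)[:4]])
cv2.imwrite('pics/w2b.png',cv2.resize(cv2.imread('pics/w2.png'),(800,600),interpolation=2))
E
```

```text
3.45 [ 0.61753969 -0.23756606  0.33017681] [-2.29475272e-03  9.99997305e-01  2.27897616e-04 -2.67571765e-04] 8.364844839980516e-05 [ 0.92797899 -0.029355    0.60937261]
light_handle [([236, 104, 428, 242], 0.66)]
bolt_knob [([165, 70, 186, 89], 0.54), ([233, 102, 431, 246], 0.35)]
dial_grip [([164, 137, 197, 168], 0.57)]
case [([140, 36, 452, 303], 0.81), ([482, 115, 512, 146], 0.19)]
```

View pics/w2b.png

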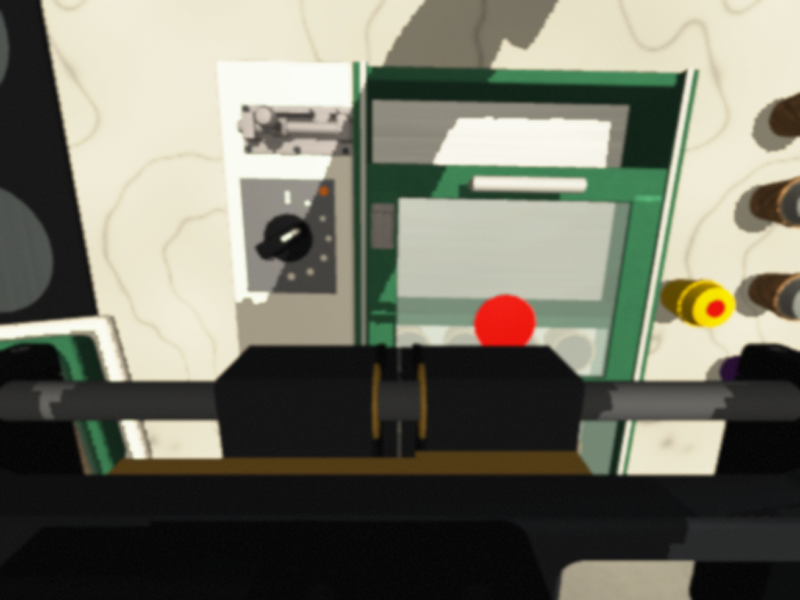

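The picture shows the bolt at (295,130) and the dial at (285,239). The pointer looks about 60° clockwise of off (288,197), which would be click 2. The handle is at (529,185).

```bash
python3 - <<'E'
from h import *
d=np.load('w2.npz'); p={'pose':d['pose'],'intrinsics':d['K']}
for n,c,z in (('hl',(472,184),.134),('hr',(586,185),.134),('deckF',(218,62),.1),('wallF',(692,70),.1),('wallback',(624,470),.1),('partL',(357,62),.1),('partL2',(362,345),.1),('dial',(285,239),.139),('dialscale off',(288,197),.1),('dial disc',(288,238),.105),('d6',(291,276),.1),('d3',(328,238),.1),('knob',(258,116),.155),('rodend',(350,130),.117)):
  print(n,np.round(onz(p,np.array(c)/1.5625,z),4))
a=cv2.imread('pics/w2.png')[60:200,140:250]; cv2.imwrite('pics/c1.png',cv2.resize(a,(440,560),interpolation=2))
E
```

```text
hl [ 0.5394 -0.1787  0.134 ]
hr [ 0.5397 -0.086   0.134 ]
deckF [ 0.4423 -0.3887  0.1   ]
wallF [0.4463 0.0062 0.1   ]
wallback [0.8309 0.0035 0.1   ]
partL [ 0.4417 -0.2733  0.1   ]
partL2 [ 0.6908 -0.2734  0.1   ]
dial [ 0.584 -0.332  0.139]
dialscale off [ 0.5506 -0.3373  0.1   ]
dial disc [ 0.5865 -0.3382  0.105 ]
d6 [ 0.6224 -0.3389  0.1   ]
d3 [ 0.5869 -0.3028  0.1   ]
knob [ 0.4926 -0.3419  0.155 ]
rodend [ 0.4967 -0.2786  0.117 ]
```

View pics/c1.png

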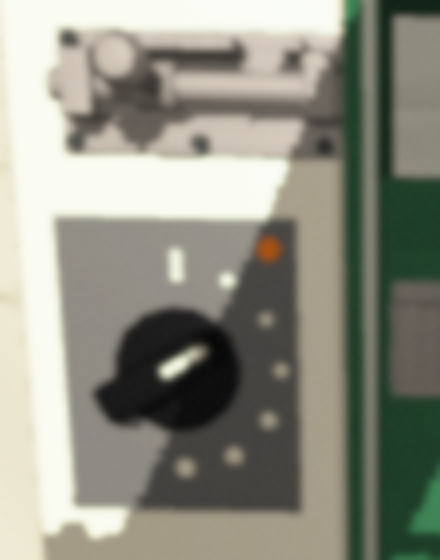

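The pointer reads click 2, so it needs +60°. The case origin is about (.560,-.134) with yaw near 0. I'll push the light open next.

Call:
{"api": "arm_command", "payload": {"steps": [{"slide":[-0.0425,0.0345,0],"rot":[0,0,0],"grip":0},{"slide":[-0.0425,0.0345,0],"rot":[0,0,0],"grip":0},{"slide":[-0.0425,0.0345,0],"rot":[0,0,0],"grip":0},{"slide":[0,0,-0.052],"rot":[0,0,0],"grip":0},{"slide":[0,0,-0.052],"rot":[0,0,0],"grip":0},{"slide":[0,0,-0.052],"rot":[0,0,0],"grip":0},{"slide":[0,0,-0.052],"rot":[0,0,0],"grip":0},{"slide":[0,0,0],"rot":[0,0,0],"grip":0}]}}

```text
time: 4.7
ee_pos: [0.4859, -0.1322, 0.1209]
eef_rot: [-0.002, 1.0, 0.0, -0.003]
ft_force: [-0.0, -0.1, -0.2]
width: 0.0004
grip_force: 0.0
```

Call:
{"api": "arm_command", "payload": {"steps": [{"slide":[0.02,0,0],"rot":[0,0,0],"grip":0},{"slide":[0.02,0,0],"rot":[0,0,0],"grip":0},{"slide":[0.02,0,0],"rot":[0,0,0],"grip":0},{"slide":[0.02,0,0],"rot":[0,0,0],"grip":0},{"slide":[0.02,0,0],"rot":[0,0,0],"grip":0},{"slide":[0.02,0,0],"rot":[0,0,0],"grip":0},{"slide":[0.02,0,0],"rot":[0,0,0],"grip":0},{"slide":[0.015,0,0],"rot":[0,0,0],"grip":0}]}}

```text
time: 5.7
ee_pos: [0.6446, -0.1333, 0.1262]
eef_rot: [-0.001, 1.0, -0.0, 0.001]
ft_force: [-2.3, -2.0, -0.2]
width: 0.0005
grip_force: 1.0
```

Call:
{"api": "arm_command", "payload": {"steps": [{"slide":[0.003,0,0],"rot":[0,0,0],"grip":0},{"slide":[0.003,0,0],"rot":[0,0,0],"grip":0},{"slide":[0,0,0],"rot":[0,0,0],"grip":0},{"slide":[0,0,0],"rot":[0,0,0],"grip":0},{"slide":[0,0,0],"rot":[0,0,0],"grip":0},{"slide":[0,0,0],"rot":[0,0,0],"grip":0},{"slide":[0,0,0],"rot":[0,0,0],"grip":0},{"slide":[0,0,0],"rot":[0,0,0],"grip":0}]}}

```text
time: 6.7
ee_pos: [0.6489, -0.1346, 0.1231]
eef_rot: [-0.0, 1.0, 0.0, -0.0]
ft_force: [1.5, 0.3, -0.3]
width: 0.0004
grip_force: 0.0
```

```bash
python3 - <<'E'
from h import *
p=snap('scene','s2')
b=cv2.imread('pics/s2.png')[120:360,0:450]; cv2.imwrite('pics/s2c.png',cv2.resize(b,(800,427),interpolation=2))
t=snap('top')
for c,a in reds(t): print(np.round(c,1),a,np.round(onz(t,c,.065),3))
E
```

```text
[35.  83.7] 402 [0.871 0.759 0.065]
[133.7  84.1] 407 [0.871 0.468 0.065]
[338.9 103.9] 207 [ 0.812 -0.135  0.065]
[229.1 121.3] 25 [0.758 0.185 0.065]
[259.9 153.5] 29 [0.662 0.095 0.065]
[223.6 156. ] 25 [0.654 0.199 0.065]
[ 30.8 173.2] 446 [0.601 0.749 0.065]
[171.9 185.2] 27 [0.568 0.344 0.065]
[230.2 190.6] 27 [0.553 0.178 0.065]
[180.6 218.7] 29 [0.472 0.316 0.065]
[228.7 221.7] 28 [0.464 0.181 0.065]
```

View pics/s2c.png

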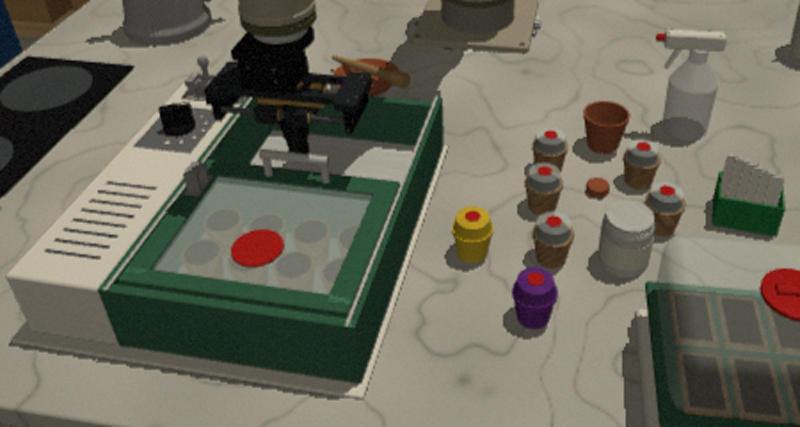

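```bash
python3 - <<'E'
from h import *
t=snap('top'); f=lambda u,v:(u/2.2222+100,v/2.2222+60)
for n,c,z in (('tin',(201,219),.08),('box bl',(38,335),.05),('box br',(108,340),.05),('box tr',(112,290),.05),('foot',(233,332),.015),('empty',(222,418),.062),('sprayer body',(110,475),.1)):
  print(n,np.round(onz(t,f(*c),z),3))
d=np.load('w1pose.npy'); p={'pose':d,'intrinsics':np.load('K.npy')}
for n,c,z in (('spr base',(595,133),.1),('empty',(438,212),.062),('E',(360,287),.065),('D',(488,294),.065)): print(n,np.round(onz(p,np.array(c)/1.5625,z),3))
E
```

```text
tin [0.642 0.291 0.08 ]
box bl [0.496 0.5   0.05 ]
box br [0.49 0.41 0.05]
box tr [0.555 0.408 0.05 ]
foot [0.506 0.255 0.015]
empty [0.391 0.26  0.062]
sprayer body [0.319 0.388 0.1  ]
spr base [0.32  0.392 0.1  ]
empty [0.389 0.261 0.062]
E [0.464 0.182 0.065]
D [0.472 0.315 0.065]
```

Call:
{"api": "arm_command", "payload": {"steps": [{"slide":[-0.005,0,0.05],"rot":[0,0,0],"grip":0},{"slide":[0,0,0.05],"rot":[0,0,0],"grip":0.8},{"slide":[-0.03,0.0525,0],"rot":[0,0,0],"grip":0.8},{"slide":[-0.03,0.0525,0],"rot":[0,0,0],"grip":0.8},{"slide":[-0.03,0.0525,0],"rot":[0,0,0],"grip":0.8},{"slide":[-0.03,0.0525,0],"rot":[0,0,0],"grip":0.8},{"slide":[-0.03,0.0525,0],"rot":[0,0,0],"grip":0.8},{"slide":[-0.03,0.0525,0],"rot":[0,0,0],"grip":0.8}]}}

```text
time: 7.85
ee_pos: [0.4628, 0.1819, 0.2234]
eef_rot: [-0.0, 1.0, 0.0, 0.0]
ft_force: [0.2, 1.1, -0.5]
width: 0.0625
grip_force: 0.0
```

```bash
cat >> h.py <<'E'
def rep():
    t=snap('top'); s=sensors.read_state(); print('t',round(s['time'],2),'ee',np.round(s['ee_pos'],4),np.round(s['eef_rot'],3),'w',round(s['width'],4),'gf',round(s['grip_force'],1))
    for c,a in reds(t,8):
        X=onz(t,c,.065); X2=onz(t,c,.077)
        if .4<X[0]<.72 and -.3<X[1]<.42: print(a,np.round(X[:2],3),'in bay',np.round(X2[:2],3) if X[1]<.02 else '')
E
python3 -c "
from h import *
rep()"
```

```text
t 7.9 ee [0.4586 0.1898 0.2232] [-0.005  1.     0.001 -0.001] w 0.0654 gf 0.0
28 [0.662 0.095] in bay 
19 [0.656 0.197] in bay 
20 [0.567 0.346] in bay
```

Call:
{"api": "arm_command", "payload": {"steps": [{"slide":[0,0,-0.05],"rot":[0,0,0],"grip":0.8},{"slide":[0,0,-0.05],"rot":[0,0,0],"grip":0.8},{"slide":[0,0,-0.05],"rot":[0,0,0],"grip":0.8},{"slide":[0,0,-0.047],"rot":[0,0,0],"grip":0.8},{"slide":[0,0,0],"rot":[0,0,0],"grip":0.8},{"slide":[0,0,0],"rot":[0,0,0],"grip":0},{"slide":[0,0,0],"rot":[0,0,0],"grip":0},{"slide":[0,0,0],"rot":[0,0,0],"grip":0}], "newtons": 20}}

```text
time: 8.9
ee_pos: [0.4651, 0.1811, 0.0278]
eef_rot: [-0.0, 1.0, 0.001, 0.001]
ft_force: [-0.8, 0.9, 8.2]
width: 0.0515
grip_force: 20.0
```

Call:
{"api": "arm_command", "payload": {"steps": [{"slide":[0,0,0],"rot":[0,0,0],"grip":0},{"slide":[0,0,0.03],"rot":[0,0,0],"grip":0},{"slide":[0,0,0.04],"rot":[0,0,0],"grip":0},{"slide":[0,0,0.04],"rot":[0,0,0],"grip":0},{"slide":[0,0,0.04],"rot":[0,0,0],"grip":0},{"slide":[0,0,0.02],"rot":[0,0,0],"grip":0},{"slide":[0,0,0],"rot":[0,0,0],"grip":0},{"slide":[0,0,0],"rot":[0,0,0],"grip":0}]}}

```text
time: 9.9
ee_pos: [0.4634, 0.1802, 0.1952]
eef_rot: [-0.0, 1.0, -0.0, -0.0]
ft_force: [-0.7, 0.9, -1.7]
width: 0.0517
grip_force: 20.0
```

```bash
python3 -c "
from h import *
rep()
p=snap('scene','s3')
cv2.imwrite('pics/s3c.png',cv2.resize(cv2.imread('pics/s3.png')[100:300,150:450],(750,500),interpolation=2))"
```

```text
t 9.95 ee [0.4633 0.1801 0.195 ] [-0.     1.    -0.    -0.001] w 0.0514 gf 20.0
28 [0.662 0.095] in bay 
20 [0.655 0.197] in bay 
28 [0.568 0.344] in bay 
13 [0.471 0.32 ] in bay
```

View pics/s3c.png

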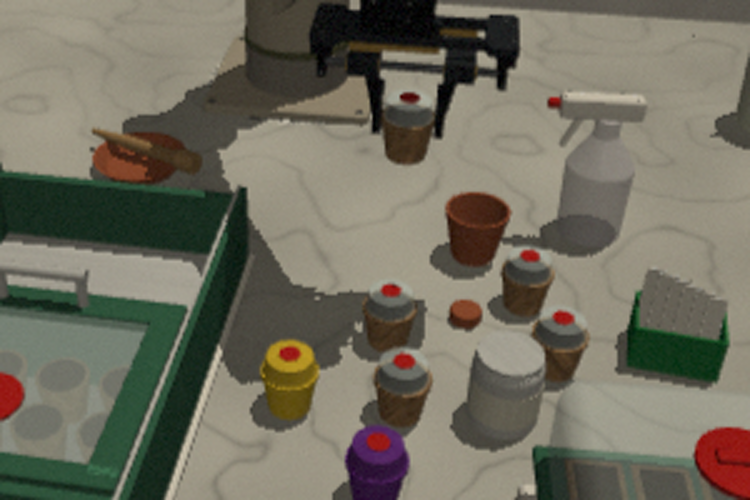

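The pot hangs upright between the pads, with its dome at (408,100) in the crop. Carrying it to the bay.

Call:
{"api": "arm_command", "payload": {"steps": [{"slide":[0.029,-0.048,0],"rot":[0,0,0],"grip":0},{"slide":[0.029,-0.048,0],"rot":[0,0,0],"grip":0},{"slide":[0.029,-0.048,0],"rot":[0,0,0],"grip":0},{"slide":[0.029,-0.048,0],"rot":[0,0,0],"grip":0},{"slide":[0.029,-0.048,0],"rot":[0,0,0],"grip":0},{"slide":[0,0,0],"rot":[0,0,0],"grip":0},{"slide":[0,0,0],"rot":[0,0,0],"grip":0},{"slide":[0,0,-0.05],"rot":[0,0,0],"grip":0}]}}

```text
time: 11.0
ee_pos: [0.6111, -0.058, 0.1484]
eef_rot: [-0.001, 1.0, 0.001, 0.003]
ft_force: [1.0, -0.5, -2.9]
width: 0.0515
grip_force: 20.0
```

Call:
{"api": "arm_command", "payload": {"steps": [{"slide":[0,0,-0.05],"rot":[0,0,0],"grip":0},{"slide":[0,0,-0.035],"rot":[0,0,0],"grip":0},{"slide":[0,0,-0.015],"rot":[0,0,0],"grip":0},{"slide":[0,0,-0.005],"rot":[0,0,0],"grip":0},{"slide":[0,0,0],"rot":[0,0,0],"grip":0},{"slide":[0,0,0],"rot":[0,0,0],"grip":0},{"slide":[0,0,0],"rot":[0,0,0],"grip":0},{"slide":[0,0,0],"rot":[0,0,0],"grip":0}]}}

```text
time: 12.0
ee_pos: [0.6091, -0.0596, 0.0415]
eef_rot: [-0.0, 1.0, 0.0, 0.0]
ft_force: [-0.7, -0.5, -1.4]
width: 0.0518
grip_force: 20.0
```

Call:
{"api": "arm_command", "payload": {"steps": [{"slide":[0,0,-0.002],"rot":[0,0,0],"grip":0},{"slide":[0,0,0],"rot":[0,0,0],"grip":0},{"slide":[0,0,0],"rot":[0,0,0],"grip":0.8},{"slide":[0,0,0],"rot":[0,0,0],"grip":0.8},{"slide":[0,0,0],"rot":[0,0,0],"grip":0.8},{"slide":[0,0,0.05],"rot":[0,0,0],"grip":0.8},{"slide":[0,0,0.05],"rot":[0,0,0],"grip":0.8},{"slide":[0,0,0.05],"rot":[0,0,0],"grip":0.8}]}}

```text
time: 13.0
ee_pos: [0.6087, -0.0597, 0.1906]
eef_rot: [-0.0, 1.0, -0.0, -0.0]
ft_force: [1.4, -0.3, -0.1]
width: 0.0695
grip_force: 0.0
```

```bash
python3 -c "
from h import *
rep()
"
```

```text
t 13.05 ee [ 0.6115 -0.0603  0.1977] [-0.     1.     0.     0.004] w 0.0698 gf 0.0
29 [0.662 0.095] in bay 
26 [0.654 0.199] in bay 
27 [0.568 0.345] in bay 
26 [0.553 0.178] in bay 
28 [0.472 0.316] in bay
```

Call:
{"api": "arm_command", "payload": {"steps": [{"slide":[-0.011,0.0476,0],"rot":[0,0,0],"grip":0.8},{"slide":[-0.011,0.0476,0],"rot":[0,0,0],"grip":0.8},{"slide":[-0.011,0.0476,0],"rot":[0,0,0],"grip":0.8},{"slide":[-0.011,0.0476,0],"rot":[0,0,0],"grip":0.8},{"slide":[-0.011,0.0476,0],"rot":[0,0,0],"grip":0.8},{"slide":[0,0,0],"rot":[0,0,0],"grip":0.8},{"slide":[0,0,-0.045],"rot":[0,0,0],"grip":0.8},{"slide":[0,0,-0.045],"rot":[0,0,0],"grip":0.8}]}}

```text
time: 14.05
ee_pos: [0.5544, 0.1777, 0.0983]
eef_rot: [0.0, 1.0, 0.0, 0.001]
ft_force: [-0.4, 0.5, -0.6]
width: 0.0696
grip_force: 0.0
```

Call:
{"api": "arm_command", "payload": {"steps": [{"slide":[0,0,-0.045],"rot":[0,0,0],"grip":0.8},{"slide":[0,0,-0.028],"rot":[0,0,0],"grip":0.8},{"slide":[0,0,0],"rot":[0,0,0],"grip":0.8},{"slide":[0,0,0],"rot":[0,0,0],"grip":0},{"slide":[0,0,0],"rot":[0,0,0],"grip":0},{"slide":[0,0,0],"rot":[0,0,0],"grip":0},{"slide":[0,0,0],"rot":[0,0,0],"grip":0},{"slide":[0,0,0],"rot":[0,0,0],"grip":0}]}}

```text
time: 15.05
ee_pos: [0.5548, 0.1787, 0.0274]
eef_rot: [-0.0, 1.0, 0.001, 0.001]
ft_force: [-0.9, -0.2, 6.0]
width: 0.052
grip_force: 20.0
```

Call:
{"api": "arm_command", "payload": {"steps": [{"slide":[0,0,0.03],"rot":[0,0,0],"grip":0},{"slide":[0,0,0.045],"rot":[0,0,0],"grip":0},{"slide":[0,0,0.045],"rot":[0,0,0],"grip":0},{"slide":[0,0,0.043],"rot":[0,0,0],"grip":0},{"slide":[0,0,0],"rot":[0,0,0],"grip":0},{"slide":[0,0,0],"rot":[0,0,0],"grip":0},{"slide":[0,0,0],"rot":[0,0,0],"grip":0},{"slide":[0,0,0],"rot":[0,0,0],"grip":0}]}}

```text
time: 16.05
ee_pos: [0.5534, 0.1782, 0.1881]
eef_rot: [-0.0, 1.0, -0.0, -0.001]
ft_force: [-0.8, -1.2, -1.3]
width: 0.0513
grip_force: 20.0
```

Call:
{"api": "arm_command", "payload": {"steps": [{"slide":[0.0078,-0.0497,0],"rot":[0,0,0],"grip":0},{"slide":[0.0078,-0.0497,0],"rot":[0,0,0],"grip":0},{"slide":[0.0078,-0.0497,0],"rot":[0,0,0],"grip":0},{"slide":[0.0078,-0.0497,0],"rot":[0,0,0],"grip":0},{"slide":[0.0078,-0.0497,0],"rot":[0,0,0],"grip":0},{"slide":[0.0078,-0.0497,0],"rot":[0,0,0],"grip":0},{"slide":[0.0078,-0.0497,0],"rot":[0,0,0],"grip":0},{"slide":[0,0,0],"rot":[0,0,0],"grip":0}]}}

```text
time: 17.05
ee_pos: [0.6074, -0.1751, 0.1886]
eef_rot: [0.003, 1.0, -0.001, -0.001]
ft_force: [-0.5, 0.4, -1.9]
width: 0.0516
grip_force: 20.0
```

Call:
{"api": "arm_command", "payload": {"steps": [{"slide":[0,0,0],"rot":[0,0,0],"grip":0},{"slide":[0,0,-0.05],"rot":[0,0,0],"grip":0},{"slide":[0,0,-0.05],"rot":[0,0,0],"grip":0},{"slide":[0,0,-0.035],"rot":[0,0,0],"grip":0},{"slide":[0,0,-0.01],"rot":[0,0,0],"grip":0},{"slide":[0,0,-0.004],"rot":[0,0,0],"grip":0},{"slide":[0,0,0],"rot":[0,0,0],"grip":0},{"slide":[0,0,0],"rot":[0,0,0],"grip":0}]}}

```text
time: 18.05
ee_pos: [0.6093, -0.1696, 0.0414]
eef_rot: [-0.0, 1.0, -0.0, 0.001]
ft_force: [-0.4, -0.3, -1.3]
width: 0.0515
grip_force: 20.0
```

Call:
{"api": "arm_command", "payload": {"steps": [{"slide":[0,0,-0.002],"rot":[0,0,0],"grip":0},{"slide":[0,0,0],"rot":[0,0,0],"grip":0},{"slide":[0,0,0],"rot":[0,0,0],"grip":0.8},{"slide":[0,0,0],"rot":[0,0,0],"grip":0.8},{"slide":[0,0,0],"rot":[0,0,0],"grip":0.8},{"slide":[0,0,0.05],"rot":[0,0,0],"grip":0.8},{"slide":[0,0,0.05],"rot":[0,0,0],"grip":0.8},{"slide":[0,0,0.05],"rot":[0,0,0],"grip":0.8}]}}

```text
time: 19.05
ee_pos: [0.6083, -0.1695, 0.1896]
eef_rot: [-0.0, 1.0, 0.0, -0.0]
ft_force: [0.0, 0.0, 0.2]
width: 0.0695
grip_force: 0.0
```

```bash
python3 -c "
from h import *
rep()
"
```

```text
t 19.1 ee [ 0.6108 -0.1707  0.1968] [ 0.     1.    -0.001  0.004] w 0.0694 gf 0.0
28 [0.662 0.095] in bay 
25 [0.654 0.199] in bay 
30 [ 0.612 -0.062] in bay [ 0.609 -0.061]
28 [0.568 0.344] in bay 
28 [0.472 0.316] in bay
```

Call:
{"api": "arm_command", "payload": {"steps": [{"slide":[0.0065,0.0527,0],"rot":[0,0,0],"grip":0.78},{"slide":[0.0065,0.0527,0],"rot":[0,0,0],"grip":0.78},{"slide":[0.0065,0.0527,0],"rot":[0,0,0],"grip":0.78},{"slide":[0.0065,0.0527,0],"rot":[0,0,0],"grip":0.78},{"slide":[0.0065,0.0527,0],"rot":[0,0,0],"grip":0.78},{"slide":[0.0065,0.0527,0],"rot":[0,0,0],"grip":0.78},{"slide":[0.0065,0.0527,0],"rot":[0,0,0],"grip":0.78},{"slide":[0,0,0],"rot":[0,0,0],"grip":0.78}]}}

```text
time: 20.1
ee_pos: [0.653, 0.2058, 0.1867]
eef_rot: [-0.004, 1.0, 0.001, -0.001]
ft_force: [0.7, -0.0, -1.1]
width: 0.0677
grip_force: 0.0
```

Call:
{"api": "arm_command", "payload": {"steps": [{"slide":[0,0,0],"rot":[0,0,0],"grip":0.78},{"slide":[0,0,-0.05],"rot":[0,0,0],"grip":0.78},{"slide":[0,0,-0.05],"rot":[0,0,0],"grip":0.78},{"slide":[0,0,-0.04],"rot":[0,0,0],"grip":0.78},{"slide":[0,0,-0.023],"rot":[0,0,0],"grip":0.78},{"slide":[0,0,0],"rot":[0,0,0],"grip":0.78},{"slide":[0,0,0],"rot":[0,0,0],"grip":0},{"slide":[0,0,0],"rot":[0,0,0],"grip":0}]}}

```text
time: 21.1
ee_pos: [0.6551, 0.1996, 0.0269]
eef_rot: [-0.0, 1.0, 0.001, 0.001]
ft_force: [0.3, 0.5, 0.3]
width: 0.0552
grip_force: 0.0
```

Call:
{"api": "arm_command", "payload": {"steps": [{"slide":[0,0,0],"rot":[0,0,0],"grip":0},{"slide":[0,0,0],"rot":[0,0,0],"grip":0},{"slide":[0,0,0.03],"rot":[0,0,0],"grip":0},{"slide":[0,0,0.045],"rot":[0,0,0],"grip":0},{"slide":[0,0,0.045],"rot":[0,0,0],"grip":0},{"slide":[0,0,0.043],"rot":[0,0,0],"grip":0},{"slide":[0,0,0],"rot":[0,0,0],"grip":0},{"slide":[0,0,0],"rot":[0,0,0],"grip":0}]}}

```text
time: 22.1
ee_pos: [0.6535, 0.1994, 0.1873]
eef_rot: [-0.0, 1.0, -0.0, -0.001]
ft_force: [-1.2, 0.6, -2.4]
width: 0.0513
grip_force: 20.0
```

Call:
{"api": "arm_command", "payload": {"steps": [{"slide":[-0.0207,-0.0518,0],"rot":[0,0,0],"grip":0},{"slide":[-0.0207,-0.0518,0],"rot":[0,0,0],"grip":0},{"slide":[-0.0207,-0.0518,0],"rot":[0,0,0],"grip":0},{"slide":[-0.0207,-0.0518,0],"rot":[0,0,0],"grip":0},{"slide":[-0.0207,-0.0518,0],"rot":[0,0,0],"grip":0},{"slide":[0,0,0],"rot":[0,0,0],"grip":0},{"slide":[0,0,0],"rot":[0,0,0],"grip":0},{"slide":[0,0,0],"rot":[0,0,0],"grip":0}]}}

```text
time: 23.1
ee_pos: [0.5506, -0.0581, 0.1874]
eef_rot: [-0.001, 1.0, -0.0, -0.001]
ft_force: [-0.1, -0.5, -1.0]
width: 0.0516
grip_force: 20.0
```

Call:
{"api": "arm_command", "payload": {"steps": [{"slide":[0,0,-0.05],"rot":[0,0,0],"grip":0},{"slide":[0,0,-0.05],"rot":[0,0,0],"grip":0},{"slide":[0,0,-0.035],"rot":[0,0,0],"grip":0},{"slide":[0,0,-0.01],"rot":[0,0,0],"grip":0},{"slide":[0,0,-0.004],"rot":[0,0,0],"grip":0},{"slide":[0,0,0],"rot":[0,0,0],"grip":0},{"slide":[0,0,0],"rot":[0,0,0],"grip":0},{"slide":[0,0,-0.001],"rot":[0,0,0],"grip":0}]}}

```text
time: 24.1
ee_pos: [0.551, -0.0595, 0.0388]
eef_rot: [-0.0, 1.0, 0.0, 0.001]
ft_force: [-0.5, -0.1, -2.3]
width: 0.0515
grip_force: 20.0
```

Call:
{"api": "arm_command", "payload": {"steps": [{"slide":[0,0,0],"rot":[0,0,0],"grip":0},{"slide":[0,0,0],"rot":[0,0,0],"grip":0.8},{"slide":[0,0,0],"rot":[0,0,0],"grip":0.8},{"slide":[0,0,0],"rot":[0,0,0],"grip":0.8},{"slide":[0,0,0.05],"rot":[0,0,0],"grip":0.8},{"slide":[0,0,0.05],"rot":[0,0,0],"grip":0.8},{"slide":[0,0,0.05],"rot":[0,0,0],"grip":0.8},{"slide":[0,0,0],"rot":[0,0,0],"grip":0.8}]}}

```text
time: 25.1
ee_pos: [0.5526, -0.0599, 0.1918]
eef_rot: [-0.0, 1.0, 0.001, 0.003]
ft_force: [0.4, 0.1, -1.2]
width: 0.0699
grip_force: 0.0
```

```bash
python3 -c "
from h import *
rep()
"
```

```text
t 25.15 ee [ 0.5514 -0.0596  0.1894] [-0.     1.     0.     0.001] w 0.0698 gf 0.0
29 [0.662 0.095] in bay 
28 [0.568 0.344] in bay 
28 [0.472 0.316] in bay
```

Call:
{"api": "arm_command", "payload": {"steps": [{"slide":[-0.0098,0.047,0],"rot":[0,0,0],"grip":0.8},{"slide":[-0.0098,0.047,0],"rot":[0,0,0],"grip":0.8},{"slide":[-0.0098,0.047,0],"rot":[0,0,0],"grip":0.8},{"slide":[-0.0098,0.047,0],"rot":[0,0,0],"grip":0.8},{"slide":[-0.0098,0.047,0],"rot":[0,0,0],"grip":0.8},{"slide":[-0.0098,0.047,0],"rot":[0,0,0],"grip":0.8},{"slide":[-0.0098,0.047,0],"rot":[0,0,0],"grip":0.8},{"slide":[-0.0098,0.047,0],"rot":[0,0,0],"grip":0.8}]}}

```text
time: 26.15
ee_pos: [0.471, 0.3175, 0.1864]
eef_rot: [-0.0, 1.0, -0.001, -0.001]
ft_force: [0.6, -0.1, 0.9]
width: 0.0697
grip_force: 0.0
```

Call:
{"api": "arm_command", "payload": {"steps": [{"slide":[0,0,0],"rot":[0,0,0],"grip":0.8},{"slide":[0,0,-0.05],"rot":[0,0,0],"grip":0.8},{"slide":[0,0,-0.05],"rot":[0,0,0],"grip":0.8},{"slide":[0,0,-0.04],"rot":[0,0,0],"grip":0.8},{"slide":[0,0,-0.022],"rot":[0,0,0],"grip":0.8},{"slide":[0,0,0],"rot":[0,0,0],"grip":0.8},{"slide":[0,0,0],"rot":[0,0,0],"grip":0},{"slide":[0,0,0],"rot":[0,0,0],"grip":0}]}}

```text
time: 27.15
ee_pos: [0.4728, 0.3167, 0.0272]
eef_rot: [-0.0, 1.0, 0.001, 0.001]
ft_force: [-0.2, 0.8, 0.4]
width: 0.0568
grip_force: 0.0
```

Call:
{"api": "arm_command", "payload": {"steps": [{"slide":[0,0,0],"rot":[0,0,0],"grip":0},{"slide":[0,0,0],"rot":[0,0,0],"grip":0},{"slide":[0,0,0.03],"rot":[0,0,0],"grip":0},{"slide":[0,0,0.045],"rot":[0,0,0],"grip":0},{"slide":[0,0,0.045],"rot":[0,0,0],"grip":0},{"slide":[0,0,0.042],"rot":[0,0,0],"grip":0},{"slide":[0,0,0],"rot":[0,0,0],"grip":0},{"slide":[0,0,0],"rot":[0,0,0],"grip":0}]}}

```text
time: 28.15
ee_pos: [0.4716, 0.3163, 0.1874]
eef_rot: [-0.0, 1.0, -0.0, -0.0]
ft_force: [-0.8, 0.1, -1.9]
width: 0.0512
grip_force: 20.0
```

Call:
{"api": "arm_command", "payload": {"steps": [{"slide":[0.0078,-0.0486,0],"rot":[0,0,0],"grip":0},{"slide":[0.0078,-0.0486,0],"rot":[0,0,0],"grip":0},{"slide":[0.0078,-0.0486,0],"rot":[0,0,0],"grip":0},{"slide":[0.0078,-0.0486,0],"rot":[0,0,0],"grip":0},{"slide":[0.0078,-0.0486,0],"rot":[0,0,0],"grip":0},{"slide":[0.0078,-0.0486,0],"rot":[0,0,0],"grip":0},{"slide":[0.0078,-0.0486,0],"rot":[0,0,0],"grip":0},{"slide":[0.0078,-0.0486,0],"rot":[0,0,0],"grip":0}]}}

```text
time: 29.15
ee_pos: [0.5337, -0.0738, 0.1867]
eef_rot: [-0.0, 1.0, -0.0, -0.001]
ft_force: [0.3, -0.2, -1.4]
width: 0.0517
grip_force: 20.0
```

Call:
{"api": "arm_command", "payload": {"steps": [{"slide":[0.0078,-0.0486,0],"rot":[0,0,0],"grip":0},{"slide":[0.0078,-0.0486,0],"rot":[0,0,0],"grip":0},{"slide":[0,0,0],"rot":[0,0,0],"grip":0},{"slide":[0,0,0],"rot":[0,0,0],"grip":0},{"slide":[0,0,0],"rot":[0,0,0],"grip":0},{"slide":[0,0,-0.05],"rot":[0,0,0],"grip":0},{"slide":[0,0,-0.03],"rot":[0,0,0],"grip":0},{"slide":[0,0,0],"rot":[0,0,0],"grip":0}]}}

```text
time: 30.15
ee_pos: [0.5488, -0.168, 0.1062]
eef_rot: [-0.001, 1.0, 0.0, -0.002]
ft_force: [-0.8, -0.6, -0.8]
width: 0.0517
grip_force: 20.0
```

Call:
{"api": "arm_command", "payload": {"steps": [{"slide":[0,0,-0.04],"rot":[0,0,0],"grip":0},{"slide":[0,0,-0.02],"rot":[0,0,0],"grip":0},{"slide":[0,0,-0.006],"rot":[0,0,0],"grip":0},{"slide":[0,0,-0.003],"rot":[0,0,0],"grip":0},{"slide":[0,0,0],"rot":[0,0,0],"grip":0},{"slide":[0,0,0],"rot":[0,0,0],"grip":0},{"slide":[0,0,0],"rot":[0,0,0],"grip":0},{"slide":[0,0,0],"rot":[0,0,0],"grip":0}]}}

```text
time: 31.15
ee_pos: [0.5502, -0.1696, 0.0393]
eef_rot: [-0.0, 1.0, 0.0, 0.0]
ft_force: [0.8, 0.2, -0.7]
width: 0.0519
grip_force: 20.0
```

Call:
{"api": "arm_command", "payload": {"steps": [{"slide":[0,0,0],"rot":[0,0,0],"grip":0},{"slide":[0,0,0],"rot":[0,0,0],"grip":0.8},{"slide":[0,0,0],"rot":[0,0,0],"grip":0.8},{"slide":[0,0,0],"rot":[0,0,0],"grip":0.8},{"slide":[0,0,0.05],"rot":[0,0,0],"grip":0.8},{"slide":[0,0,0.05],"rot":[0,0,0],"grip":0.8},{"slide":[0,0,0.05],"rot":[0,0,0],"grip":0.8},{"slide":[0,0,0],"rot":[0,0,0],"grip":0.8}]}}

```text
time: 32.15
ee_pos: [0.552, -0.1704, 0.193]
eef_rot: [-0.0, 1.0, -0.0, 0.003]
ft_force: [0.1, 0.3, -0.1]
width: 0.0696
grip_force: 0.0
```

```bash
python3 -c "
from h import *
rep()
print(sensors.read_state()['joint_positions'])"
```

```text
t 32.2 ee [ 0.551  -0.1698  0.1905] [-0.     1.     0.     0.002] w 0.0695 gf 0.0
28 [0.662 0.095] in bay 
30 [ 0.612 -0.062] in bay [ 0.609 -0.061]
8 [ 0.611 -0.178] in bay [ 0.609 -0.176]
27 [0.568 0.344] in bay 
29 [ 0.553 -0.061] in bay [ 0.55 -0.06]
10 [ 0.55  -0.171] in bay [ 0.547 -0.169]
[-0.42702557  0.29559358  0.78271437  1.67580571 -0.21894913  1.25735176
  1.97286978]
```

Call:
{"api": "arm_command", "payload": {"steps": [{"slide":[0.0018,0.0514,0],"rot":[0,0,0],"grip":0.77},{"slide":[0.0018,0.0514,0],"rot":[0,0,0],"grip":0.77},{"slide":[0.0018,0.0514,0],"rot":[0,0,0],"grip":0.77},{"slide":[0.0018,0.0514,0],"rot":[0,0,0],"grip":0.77},{"slide":[0.0018,0.0514,0],"rot":[0,0,0],"grip":0.77},{"slide":[0.0018,0.0514,0],"rot":[0,0,0],"grip":0.77},{"slide":[0.0018,0.0514,0],"rot":[0,0,0],"grip":0.77},{"slide":[0.0018,0.0514,0],"rot":[0,0,0],"grip":0.77}]}}

```text
time: 33.2
ee_pos: [0.5637, 0.2431, 0.1874]
eef_rot: [-0.0, 1.0, -0.0, -0.001]
ft_force: [0.5, 0.6, 0.4]
width: 0.0668
grip_force: 0.0
```

Call:
{"api": "arm_command", "payload": {"steps": [{"slide":[0.0018,0.0514,0],"rot":[0,0,0],"grip":0.77},{"slide":[0.0018,0.0514,0],"rot":[0,0,0],"grip":0.77},{"slide":[0,0,0],"rot":[0,0,0],"grip":0.77},{"slide":[0,0,0],"rot":[0,0,0],"grip":0.77},{"slide":[0,0,0],"rot":[0,0,0],"grip":0.77},{"slide":[0,0,-0.05],"rot":[0,0,0],"grip":0.77},{"slide":[0,0,0],"rot":[0,0,0],"grip":0.77},{"slide":[0,0,0],"rot":[0,0,0],"grip":0.77}]}}

```text
time: 34.2
ee_pos: [0.5688, 0.344, 0.1407]
eef_rot: [0.0, 1.0, 0.0, 0.0]
ft_force: [0.2, -0.0, 0.8]
width: 0.0669
grip_force: 0.0
```

Call:
{"api": "arm_command", "payload": {"steps": [{"slide":[0,0,-0.045],"rot":[0,0,0],"grip":0.77},{"slide":[0,0,-0.045],"rot":[0,0,0],"grip":0.77},{"slide":[0,0,-0.018],"rot":[0,0,0],"grip":0.77},{"slide":[0,0,0],"rot":[0,0,0],"grip":0.77},{"slide":[0,0,0],"rot":[0,0,0],"grip":0},{"slide":[0,0,0],"rot":[0,0,0],"grip":0},{"slide":[0,0,0],"rot":[0,0,0],"grip":0},{"slide":[0,0,0],"rot":[0,0,0],"grip":0}]}}

```text
time: 35.2
ee_pos: [0.569, 0.3449, 0.0327]
eef_rot: [-0.0, 1.0, 0.001, 0.001]
ft_force: [-1.2, -0.5, 7.2]
width: 0.0512
grip_force: 20.0
```

Call:
{"api": "arm_command", "payload": {"steps": [{"slide":[0,0,0],"rot":[0,0,0],"grip":0},{"slide":[0,0,0.03],"rot":[0,0,0],"grip":0},{"slide":[0,0,0.045],"rot":[0,0,0],"grip":0},{"slide":[0,0,0.045],"rot":[0,0,0],"grip":0},{"slide":[0,0,0.038],"rot":[0,0,0],"grip":0},{"slide":[0,0,0],"rot":[0,0,0],"grip":0},{"slide":[0,0,0],"rot":[0,0,0],"grip":0},{"slide":[0,0,0],"rot":[0,0,0],"grip":0}]}}

```text
time: 36.2
ee_pos: [0.5674, 0.3441, 0.1875]
eef_rot: [-0.0, 1.0, -0.001, -0.001]
ft_force: [-0.4, -0.2, -1.4]
width: 0.0514
grip_force: 20.0
```

Call:
{"api": "arm_command", "payload": {"steps": [{"slide":[-0.0084,-0.051,0],"rot":[0,0,0],"grip":0},{"slide":[-0.0084,-0.051,0],"rot":[0,0,0],"grip":0},{"slide":[-0.0084,-0.051,0],"rot":[0,0,0],"grip":0},{"slide":[-0.0084,-0.051,0],"rot":[0,0,0],"grip":0},{"slide":[-0.0084,-0.051,0],"rot":[0,0,0],"grip":0},{"slide":[-0.0084,-0.051,0],"rot":[0,0,0],"grip":0},{"slide":[-0.0084,-0.051,0],"rot":[0,0,0],"grip":0},{"slide":[-0.0084,-0.051,0],"rot":[0,0,0],"grip":0}]}}

```text
time: 37.2
ee_pos: [0.5, -0.0652, 0.1884]
eef_rot: [-0.0, 1.0, 0.0, -0.0]
ft_force: [0.5, 0.9, -2.4]
width: 0.0514
grip_force: 20.0
```

Call:
{"api": "arm_command", "payload": {"steps": [{"slide":[-0.0084,-0.051,0],"rot":[0,0,0],"grip":0},{"slide":[0,0,0],"rot":[0,0,0],"grip":0},{"slide":[0,0,0],"rot":[0,0,0],"grip":0},{"slide":[0,0,0],"rot":[0,0,0],"grip":0},{"slide":[0,0,-0.05],"rot":[0,0,0],"grip":0},{"slide":[0,0,-0.03],"rot":[0,0,0],"grip":0},{"slide":[0,0,0],"rot":[0,0,0],"grip":0},{"slide":[0,0,0],"rot":[0,0,0],"grip":0}]}}

```text
time: 38.2
ee_pos: [0.4933, -0.1143, 0.1102]
eef_rot: [-0.001, 1.0, -0.0, 0.001]
ft_force: [0.1, -0.2, -1.3]
width: 0.0511
grip_force: 20.0
```

Call:
{"api": "arm_command", "payload": {"steps": [{"slide":[0,0,-0.035],"rot":[0,0,0],"grip":0},{"slide":[0,0,-0.02],"rot":[0,0,0],"grip":0},{"slide":[0,0,-0.005],"rot":[0,0,0],"grip":0},{"slide":[0,0,-0.003],"rot":[0,0,0],"grip":0},{"slide":[0,0,0],"rot":[0,0,0],"grip":0},{"slide":[0,0,0],"rot":[0,0,0],"grip":0},{"slide":[0,0,0],"rot":[0,0,0],"grip":0},{"slide":[0,0,0],"rot":[0,0,0],"grip":0}]}}

```text
time: 39.2
ee_pos: [0.4926, -0.1146, 0.0462]
eef_rot: [-0.0, 1.0, 0.0, 0.0]
ft_force: [-0.2, -0.6, -1.6]
width: 0.0513
grip_force: 20.0
```

Call:
{"api": "arm_command", "payload": {"steps": [{"slide":[0,0,-0.001],"rot":[0,0,0],"grip":0},{"slide":[0,0,0],"rot":[0,0,0],"grip":0},{"slide":[0,0,0],"rot":[0,0,0],"grip":0.8},{"slide":[0,0,0],"rot":[0,0,0],"grip":0.8},{"slide":[0,0,0],"rot":[0,0,0],"grip":0.8},{"slide":[0,0,0.05],"rot":[0,0,0],"grip":0.8},{"slide":[0,0,0.05],"rot":[0,0,0],"grip":0.8},{"slide":[0,0,0.05],"rot":[0,0,0],"grip":0.8}]}}

```text
time: 40.2
ee_pos: [0.4923, -0.1147, 0.1967]
eef_rot: [-0.0, 1.0, 0.0, 0.0]
ft_force: [1.2, 0.4, -0.6]
width: 0.0699
grip_force: 0.0
```

Call:
{"api": "arm_command", "payload": {"steps": [{"slide":[0.01,0.05,0.02],"rot":[0,0,0],"grip":0},{"slide":[0,0.05,0.02],"rot":[0,0,0],"grip":0},{"slide":[0,0.05,0.02],"rot":[0,0,0],"grip":0},{"slide":[0,0.05,0],"rot":[0,0,0],"grip":0},{"slide":[0,0.05,0],"rot":[0,0,0],"grip":0},{"slide":[0,0,0],"rot":[0,0,0],"grip":0},{"slide":[0,0,0],"rot":[0,0,0],"grip":0},{"slide":[0,0,0],"rot":[0,0,0],"grip":0}]}}

```text
time: 41.2
ee_pos: [0.5027, 0.134, 0.2552]
eef_rot: [0.001, 1.0, 0.0, 0.0]
ft_force: [0.2, 0.2, -0.1]
width: 0.0025
grip_force: 0.0
```

```bash
python3 -c "
from h import *
rep()
t=snap('top','t4'); p=snap('scene','s4')
a=cv2.imread('pics/t4.png')[60:240,270:450]; b=cv2.imread('pics/s4.png')[130:310,60:240]
cv2.imwrite('pics/ts4.png',cv2.resize(np.hstack([a,b]),(800,400),interpolation=2))"
```

```text
t 41.25 ee [0.5027 0.1341 0.2552] [0.001 1.    0.    0.   ] w 0.0015 gf 0.0
31 [ 0.612 -0.062] in bay [ 0.609 -0.06 ]
30 [ 0.61  -0.173] in bay [ 0.608 -0.171]
29 [ 0.553 -0.061] in bay [ 0.55 -0.06]
33 [ 0.552 -0.173] in bay [ 0.55  -0.171]
31 [ 0.493 -0.117] in bay [ 0.492 -0.115]
```

View pics/ts4.png

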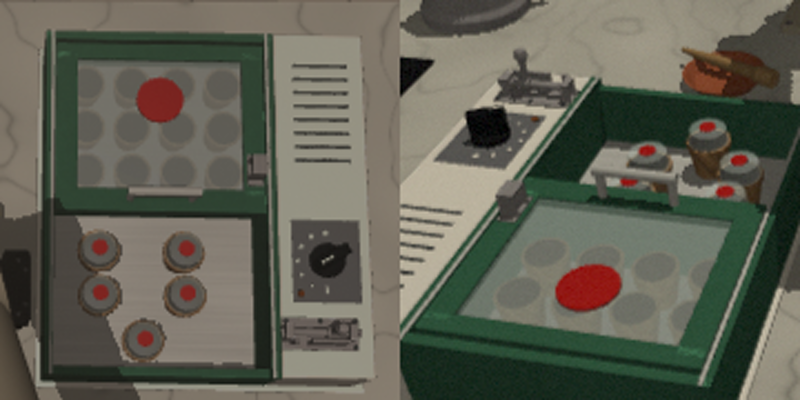

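All five pots stand upright in the bay. Now I'll pull the light shut.

Call:
{"api": "arm_command", "payload": {"steps": [{"slide":[0.034,-0.045,0],"rot":[0,0,0],"grip":0},{"slide":[0.034,-0.045,0],"rot":[0,0,0],"grip":0},{"slide":[0.034,-0.045,0],"rot":[0,0,0],"grip":0},{"slide":[0.034,-0.045,0],"rot":[0,0,0],"grip":0},{"slide":[0.034,-0.045,0],"rot":[0,0,0],"grip":0},{"slide":[0.034,-0.045,0],"rot":[0,0,0],"grip":0},{"slide":[0,0,0],"rot":[0,0,0],"grip":0},{"slide":[0,0,0],"rot":[0,0,0],"grip":0}]}}

```text
time: 42.35
ee_pos: [0.7064, -0.1347, 0.2548]
eef_rot: [-0.0, 1.0, 0.0, -0.0]
ft_force: [0.1, 0.9, -0.7]
width: 0.0004
grip_force: 0.0
```

Call:
{"api": "arm_command", "payload": {"steps": [{"slide":[0,0,-0.05],"rot":[0,0,0],"grip":0},{"slide":[0,0,-0.05],"rot":[0,0,0],"grip":0},{"slide":[0,0,-0.03],"rot":[0,0,0],"grip":0},{"slide":[0,0,0],"rot":[0,0,0],"grip":0},{"slide":[0,0,0],"rot":[0,0,0],"grip":0},{"slide":[-0.015,0,0],"rot":[0,0,0],"grip":0},{"slide":[-0.015,0,0],"rot":[0,0,0],"grip":0},{"slide":[-0.02,0,0],"rot":[0,0,0],"grip":0}]}}

```text
time: 43.35
ee_pos: [0.6577, -0.1343, 0.1276]
eef_rot: [-0.001, 1.0, 0.0, 0.002]
ft_force: [1.7, -0.3, 0.5]
width: 0.0005
grip_force: 1.1
```

Call:
{"api": "arm_command", "payload": {"steps": [{"slide":[-0.02,0,0],"rot":[0,0,0],"grip":0},{"slide":[-0.02,0,0],"rot":[0,0,0],"grip":0},{"slide":[-0.02,0,0],"rot":[0,0,0],"grip":0},{"slide":[-0.02,0,0],"rot":[0,0,0],"grip":0},{"slide":[-0.02,0,0],"rot":[0,0,0],"grip":0},{"slide":[-0.02,0,0],"rot":[0,0,0],"grip":0},{"slide":[-0.02,0,0],"rot":[0,0,0],"grip":0},{"slide":[-0.015,0,0],"rot":[0,0,0],"grip":0}]}}

```text
time: 44.35
ee_pos: [0.5025, -0.1344, 0.1273]
eef_rot: [-0.0, 1.0, 0.001, 0.002]
ft_force: [1.6, 0.5, 0.7]
width: 0.0005
grip_force: 1.0
```

Call:
{"api": "arm_command", "payload": {"steps": [{"slide":[-0.01,0,0],"rot":[0,0,0],"grip":0},{"slide":[-0.01,0,0],"rot":[0,0,0],"grip":0},{"slide":[-0.004,0,0],"rot":[0,0,0],"grip":0},{"slide":[0,0,0],"rot":[0,0,0],"grip":0},{"slide":[-0.002,0,0],"rot":[0,0,0],"grip":0},{"slide":[0,0,0],"rot":[0,0,0],"grip":0},{"slide":[-0.001,0,0],"rot":[0,0,0],"grip":0},{"slide":[0,0,0],"rot":[0,0,0],"grip":0}]}}

```text
time: 45.35
ee_pos: [0.4761, -0.1346, 0.1254]
eef_rot: [-0.001, 1.0, -0.0, 0.002]
ft_force: [9.7, -0.1, -6.2]
width: 0.0004
grip_force: 4.8
```

Call:
{"api": "arm_command", "payload": {"steps": [{"slide":[-0.001,0,0],"rot":[0,0,0],"grip":0},{"slide":[0,0,0],"rot":[0,0,0],"grip":0},{"slide":[-0.001,0,0],"rot":[0,0,0],"grip":0},{"slide":[0,0,0],"rot":[0,0,0],"grip":0},{"slide":[-0.001,0,0],"rot":[0,0,0],"grip":0},{"slide":[0,0,0],"rot":[0,0,0],"grip":0},{"slide":[0,0,0],"rot":[0,0,0],"grip":0},{"slide":[0,0,0],"rot":[0,0,0],"grip":0}]}}

```text
time: 46.35
ee_pos: [0.4758, -0.1345, 0.1257]
eef_rot: [-0.001, 1.0, -0.001, 0.004]
ft_force: [24.1, -2.3, -17.6]
width: 0.0005
grip_force: 11.7
```

Call:
{"api": "arm_command", "payload": {"steps": [{"slide":[0.012,0,0],"rot":[0,0,0],"grip":0},{"slide":[0,0,0.05],"rot":[0,0,0],"grip":0},{"slide":[0,0,0.05],"rot":[0,0,0],"grip":0},{"slide":[0.033,-0.04,0.01],"rot":[0,0,0],"grip":0},{"slide":[0.033,-0.04,0.01],"rot":[0,0,0],"grip":0},{"slide":[0.033,-0.04,0.01],"rot":[0,0,0],"grip":0},{"slide":[0.033,-0.04,0.01],"rot":[0,0,0],"grip":0},{"slide":[0,0,0],"rot":[0,0,0],"grip":0}]}}

```text
time: 47.35
ee_pos: [0.6153, -0.2984, 0.2628]
eef_rot: [0.002, 1.0, -0.001, -0.002]
ft_force: [-0.9, 0.8, -0.2]
width: 0.0009
grip_force: 0.0
```

```bash
python3 - <<'E'
from h import *
s=sensors.read_state(); print(s['ee_pos'],s['ft_force'])
p=snap('wrist','w5'); np.savez('w5',pose=p['pose'],K=p['intrinsics'])
O=np.array([.560,-.134,0])
for n,X in (('notch',(-.062,-.169,.117)),('knob',(-.062,-.205,.155)),('knobfoot',(-.062,-.205,.117)),('rodend',(-.062,-.148,.117)),('dial',(.027,-.204,.139))): print(n,np.round(proj(p,O+X),1))
cv2.imwrite('pics/w5c.png',cv2.resize(cv2.imread('pics/w5.png')[20:220,140:380],(720,600),interpolation=2))
E
```

```text
[ 0.61532347 -0.29838187  0.26279464] [-0.89287487  0.79559977 -0.17231097]
notch [251.1  78.2]
knob [211.3  71.3]
knobfoot [217.   78.4]
rodend [271.1  78.2]
dial [218.3 165.4]
```

View pics/w5c.png

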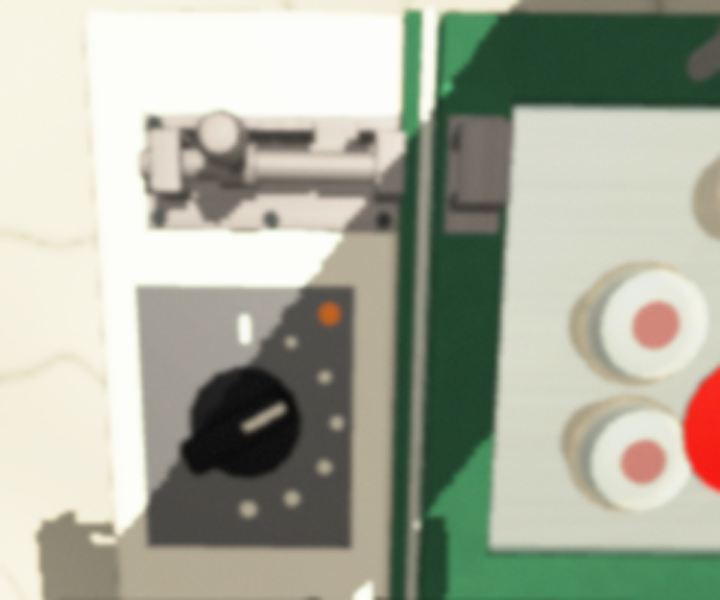

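Call:
{"api": "arm_command", "payload": {"steps": [{"slide":[-0.03,-0.02,0],"rot":[0,0,0],"grip":0},{"slide":[-0.03,-0.02,0],"rot":[0,0,0],"grip":0},{"slide":[-0.03,-0.02,0],"rot":[0,0,0],"grip":0},{"slide":[-0.03,-0.019,0],"rot":[0,0,0],"grip":0},{"slide":[0,0,0],"rot":[0,0,0],"grip":0},{"slide":[0,0,-0.05],"rot":[0,0,0],"grip":0},{"slide":[0,0,-0.05],"rot":[0,0,0],"grip":0},{"slide":[0,0,0],"rot":[0,0,0],"grip":0}]}}

```text
time: 48.4
ee_pos: [0.4949, -0.3703, 0.1621]
eef_rot: [-0.001, 1.0, 0.002, -0.003]
ft_force: [0.7, 0.0, 0.8]
width: 0.0005
grip_force: 0.0
```

Call:
{"api": "arm_command", "payload": {"steps": [{"slide":[0,0,-0.02],"rot":[0,0,0],"grip":0},{"slide":[0,0,0],"rot":[0,0,0],"grip":0},{"slide":[0,0,0],"rot":[0,0,0],"grip":0},{"slide":[0,0.01,0],"rot":[0,0,0],"grip":0},{"slide":[0,0.005,0],"rot":[0,0,0],"grip":0},{"slide":[0,0.005,0],"rot":[0,0,0],"grip":0},{"slide":[0,0.005,0],"rot":[0,0,0],"grip":0},{"slide":[0,0.005,0],"rot":[0,0,0],"grip":0}]}}

```text
time: 49.4
ee_pos: [0.4957, -0.3435, 0.1453]
eef_rot: [-0.0, 1.0, -0.0, 0.0]
ft_force: [-0.3, -1.4, 0.4]
width: 0.0003
grip_force: 0.7
```

Call:
{"api": "arm_command", "payload": {"steps": [{"slide":[0,0.005,0],"rot":[0,0,0],"grip":0},{"slide":[0,0.005,0],"rot":[0,0,0],"grip":0},{"slide":[0,0.005,0],"rot":[0,0,0],"grip":0},{"slide":[0,0.002,0],"rot":[0,0,0],"grip":0},{"slide":[0,0.001,0],"rot":[0,0,0],"grip":0},{"slide":[0,0.001,0],"rot":[0,0,0],"grip":0},{"slide":[0,0,0],"rot":[0,0,0],"grip":0},{"slide":[0,0,0],"rot":[0,0,0],"grip":0}]}}

```text
time: 50.4
ee_pos: [0.4954, -0.3246, 0.145]
eef_rot: [-0.0, 1.0, 0.0, -0.0]
ft_force: [0.5, -0.5, 0.6]
width: 0.0007
grip_force: 0.3
```

Call:
{"api": "arm_command", "payload": {"steps": [{"slide":[0,0.001,0],"rot":[0,0,0],"grip":0},{"slide":[0,0,0],"rot":[0,0,0],"grip":0},{"slide":[0,0.001,0],"rot":[0,0,0],"grip":0},{"slide":[0,0,0],"rot":[0,0,0],"grip":0},{"slide":[0,0.001,0],"rot":[0,0,0],"grip":0},{"slide":[0,0,0],"rot":[0,0,0],"grip":0},{"slide":[0,0,0],"rot":[0,0,0],"grip":0},{"slide":[0,0,0],"rot":[0,0,0],"grip":0}]}}

```text
time: 51.4
ee_pos: [0.4955, -0.3215, 0.1451]
eef_rot: [-0.0, 1.0, 0.0, -0.0]
ft_force: [0.4, -0.8, 0.7]
width: 0.0004
grip_force: 0.2
```

Call:
{"api": "arm_command", "payload": {"steps": [{"slide":[0,0.001,0],"rot":[0,0,0],"grip":0},{"slide":[0,0,0],"rot":[0,0,0],"grip":0},{"slide":[0,0.001,0],"rot":[0,0,0],"grip":0},{"slide":[0,0,0],"rot":[0,0,0],"grip":0},{"slide":[0,0.001,0],"rot":[0,0,0],"grip":0},{"slide":[0,0,0],"rot":[0,0,0],"grip":0},{"slide":[0,0,0],"rot":[0,0,0],"grip":0},{"slide":[0,0,0],"rot":[0,0,0],"grip":0}]}}

```text
time: 52.4
ee_pos: [0.4955, -0.3186, 0.1451]
eef_rot: [-0.0, 1.0, 0.0, -0.0]
ft_force: [-1.1, -0.5, -0.1]
width: 0.0004
grip_force: 0.2
```

Call:
{"api": "arm_command", "payload": {"steps": [{"slide":[0,0.001,0],"rot":[0,0,0],"grip":0},{"slide":[0,0,0],"rot":[0,0,0],"grip":0},{"slide":[0,0.001,0],"rot":[0,0,0],"grip":0},{"slide":[0,0,0],"rot":[0,0,0],"grip":0},{"slide":[0,0.001,0],"rot":[0,0,0],"grip":0},{"slide":[0,0,0],"rot":[0,0,0],"grip":0},{"slide":[0,0,0],"rot":[0,0,0],"grip":0},{"slide":[0,0,0],"rot":[0,0,0],"grip":0}]}}

```text
time: 53.4
ee_pos: [0.495, -0.3177, 0.1453]
eef_rot: [0.001, 1.0, -0.002, 0.0]
ft_force: [0.5, -9.7, -5.5]
width: 0.0003
grip_force: 4.9
```

Call:
{"api": "arm_command", "payload": {"steps": [{"slide":[0,-0.012,0],"rot":[0,0,0],"grip":0},{"slide":[0,0,0.04],"rot":[0,0,0],"grip":0},{"slide":[0.028,0,0],"rot":[0,0,0],"grip":0},{"slide":[0,0.027,0],"rot":[0,0,0],"grip":0},{"slide":[0,0,0],"rot":[0,0,0],"grip":0},{"slide":[0,0,0],"rot":[0,0,0],"grip":0},{"slide":[0,0,-0.043],"rot":[0,0,0],"grip":0},{"slide":[0,0,0],"rot":[0,0,0],"grip":0}]}}

```text
time: 54.4
ee_pos: [0.5216, -0.3004, 0.14]
eef_rot: [0.0, 1.0, 0.001, -0.002]
ft_force: [-0.2, -0.4, -0.4]
width: 0.0003
grip_force: 0.0
```

Call:
{"api": "arm_command", "payload": {"steps": [{"slide":[-0.008,0,0],"rot":[0,0,0],"grip":0},{"slide":[-0.007,0,0],"rot":[0,0,0],"grip":0},{"slide":[-0.007,0,-0.001],"rot":[0,0,0],"grip":0},{"slide":[-0.007,0,-0.002],"rot":[0,0,0],"grip":0},{"slide":[-0.007,0,-0.003],"rot":[0,0,0],"grip":0},{"slide":[-0.006,0,-0.002],"rot":[0,0,0],"grip":0},{"slide":[-0.004,0,-0.001],"rot":[0,0,0],"grip":0},{"slide":[0,0,0],"rot":[0,0,0],"grip":0}]}}

```text
time: 55.4
ee_pos: [0.4785, -0.3001, 0.1329]
eef_rot: [-0.001, 1.0, -0.0, 0.001]
ft_force: [6.8, -1.8, -4.2]
width: 0.0001
grip_force: 3.6
```

Call:
{"api": "arm_command", "payload": {"steps": [{"slide":[0.004,0,0.01],"rot":[0,0,0],"grip":0},{"slide":[0,0,0.025],"rot":[0,0,0],"grip":0},{"slide":[-0.019,0,0],"rot":[0,0,0],"grip":0},{"slide":[0,0,0],"rot":[0,0,0],"grip":0},{"slide":[0,0,-0.015],"rot":[0,0,0],"grip":0},{"slide":[0,0,-0.006],"rot":[0,0,0],"grip":0},{"slide":[0,0,-0.004],"rot":[0,0,0],"grip":0},{"slide":[0,0,0],"rot":[0,0,0],"grip":0}]}}

```text
time: 56.4
ee_pos: [0.4624, -0.3006, 0.1427]
eef_rot: [-0.0, 1.0, -0.0, -0.0]
ft_force: [0.3, -0.4, 0.2]
width: 0.0006
grip_force: 0.0
```

Call:
{"api": "arm_command", "payload": {"steps": [{"slide":[0,0,-0.003],"rot":[0,0,0],"grip":0},{"slide":[0,0,-0.003],"rot":[0,0,0],"grip":0},{"slide":[0,0,-0.002],"rot":[0,0,0],"grip":0},{"slide":[0,0,-0.002],"rot":[0,0,0],"grip":0},{"slide":[0,0,-0.001],"rot":[0,0,0],"grip":0},{"slide":[0,0,0],"rot":[0,0,0],"grip":0},{"slide":[0,0,-0.001],"rot":[0,0,0],"grip":0},{"slide":[0,0,0],"rot":[0,0,0],"grip":0}]}}

```text
time: 57.4
ee_pos: [0.4625, -0.3013, 0.1321]
eef_rot: [-0.0, 1.0, -0.0, 0.0]
ft_force: [-4.7, 1.4, 12.5]
width: 0.0002
grip_force: 5.8
```

Call:
{"api": "arm_command", "payload": {"steps": [{"slide":[0,0,-0.001],"rot":[0,0,0],"grip":0},{"slide":[0,0,0],"rot":[0,0,0],"grip":0},{"slide":[0,0,0.03],"rot":[0,0,0],"grip":0},{"slide":[0,0,0.04],"rot":[0,0,0],"grip":0},{"slide":[0.05,0,0.02],"rot":[0,0,0],"grip":0},{"slide":[0.05,0,0.02],"rot":[0,0,0],"grip":0},{"slide":[0.05,0,0.02],"rot":[0,0,0],"grip":0},{"slide":[0,0,0],"rot":[0,0,0],"grip":0}]}}

```text
time: 58.4
ee_pos: [0.6161, -0.2993, 0.2595]
eef_rot: [-0.003, 1.0, -0.001, -0.0]
ft_force: [-0.0, -0.4, -0.3]
width: 0.0003
grip_force: 0.0
```

```bash
python3 - <<'E'
from h import *
s=sensors.read_state(); print(s['ee_pos'],s['ft_force'],s['joint_positions'])
p=snap('wrist','w6'); np.savez('w6',pose=p['pose'],K=p['intrinsics'])
O=np.array([.558,-.134,0])
a=1.38
for n,X in (('knob down',(-.062-.038*np.sin(a),-.169,.117+.038*np.cos(a))),('knobfoot',(-.062,-.169,.117)),('rodend',(-.062,-.112,.117)),('dialdisc',(.027,-.204,.105))): print(n,np.round((proj(p,O+X)-[140,20])*3,1))
cv2.imwrite('pics/w6c.png',cv2.resize(cv2.imread('pics/w6.png')[20:220,140:380],(720,600),interpolation=2))
E
```

```text
[ 0.61612734 -0.29926849  0.25953444] [-0.01253864 -0.39800749 -0.29106513] [-0.17994158  0.58091439  0.90812634  1.25937653 -0.44731263  1.50463767
  2.24692517]
knob down [338.2  33.7]
knobfoot [338.1 161.8]
rodend [503.  162.7]
dialdisc [247.4 415.2]
```

View pics/w6c.png

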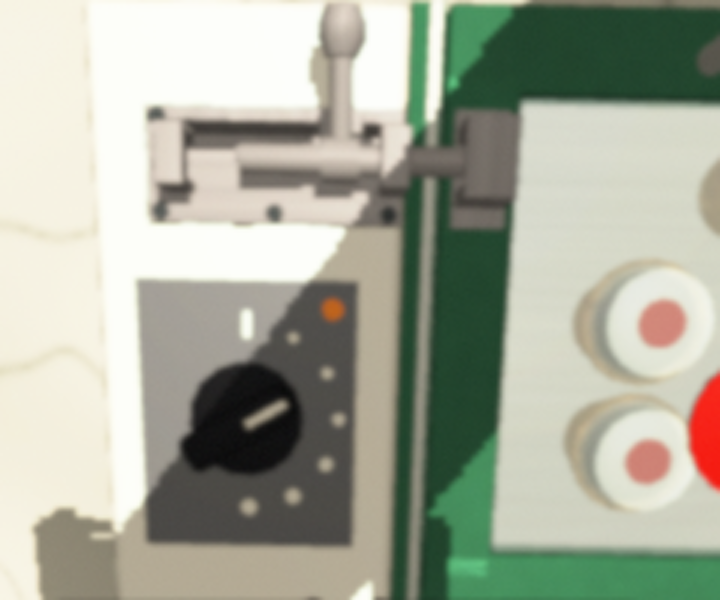

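The bolt is shot and its handle is down, with the knob at (342,30) as predicted and the rod in the keeper at (485,155). Next is the dial, and I'll first test which way joint 7 goes.

Call:
{"api": "arm_command", "payload": {"steps": [{"slide":[-0.01,-0.013,0],"rot":[0,0,10],"grip":0.4},{"slide":[-0.01,-0.013,0],"rot":[0,0,10],"grip":0.4},{"slide":[-0.01,-0.0125,0],"rot":[0,0,0],"grip":0.4},{"slide":[0,0,0],"rot":[0,0,0],"grip":0.4},{"slide":[0,0,0],"rot":[0,0,0],"grip":0.4},{"slide":[0,0,0],"rot":[0,0,0],"grip":0.4},{"slide":[0,0,0],"rot":[0,0,0],"grip":0.4},{"slide":[0,0,0],"rot":[0,0,0],"grip":0.4}]}}

```text
time: 59.45
ee_pos: [0.5827, -0.3388, 0.26]
eef_rot: [-0.174, 0.985, 0.0, -0.0]
ft_force: [-0.7, 0.3, 0.7]
width: 0.0346
grip_force: 0.0
```

```bash
python3 - <<'E'
from h import *
s=sensors.read_state(); print(s['ee_pos'],s['eef_rot'],s['joint_positions'])
E
```

```text
[ 0.58270833 -0.33882005  0.25995446] [-1.74162880e-01  9.84716848e-01  2.67223414e-05 -1.37839399e-04] [-0.03823058  0.5049312   0.75241938  1.28854211 -0.3383671   1.47545656
  2.60264477]
```

Call:
{"api": "arm_command", "payload": {"steps": [{"slide":[0,0,0],"rot":[0,0,-10],"grip":0.45},{"slide":[0,0,0],"rot":[0,0,-10],"grip":0.45},{"slide":[0,0,0],"rot":[0,0,-10],"grip":0.45},{"slide":[0,0,0],"rot":[0,0,-10],"grip":0.45},{"slide":[0,0,0],"rot":[0,0,-10],"grip":0.45},{"slide":[0,0,0],"rot":[0,0,-10],"grip":0.45},{"slide":[0,0,0],"rot":[0,0,-10],"grip":0.45},{"slide":[0,0,0],"rot":[0,0,-10],"grip":0.45}]}}

```text
time: 60.45
ee_pos: [0.5827, -0.339, 0.2601]
eef_rot: [0.502, 0.865, 0.0, 0.0]
ft_force: [-0.1, 0.4, -0.1]
width: 0.039
grip_force: 0.0
```

Call:
{"api": "arm_command", "payload": {"steps": [{"slide":[0,0,-0.05],"rot":[0,0,0],"grip":0.45},{"slide":[0,0,-0.03],"rot":[0,0,0],"grip":0.45},{"slide":[0,0,0],"rot":[0,0,0],"grip":0.45},{"slide":[0,0,0],"rot":[0,0,0],"grip":0.45},{"slide":[0,0,0],"rot":[0,0,0],"grip":0.45},{"slide":[0,0,0],"rot":[0,0,0],"grip":0.45},{"slide":[0,0,0],"rot":[0,0,0],"grip":0.45},{"slide":[0,0,0],"rot":[0,0,0],"grip":0.45}]}}

```text
time: 61.45
ee_pos: [0.5825, -0.3391, 0.1802]
eef_rot: [0.5, 0.866, 0.0, 0.0]
ft_force: [0.4, 0.7, -0.2]
width: 0.0395
grip_force: 0.0
```

```bash
python3 - <<'E'
from h import *
from scipy.spatial.transform import Rotation as R
s=sensors.read_state(); M=R.from_quat(s['eef_rot']).as_matrix(); print(s['ee_pos'],'tooly deg',np.degrees(np.arctan2(M[1,1],M[0,1])),M[:,2].round(3),s['joint_positions'])
E
```

```text
[ 0.58253484 -0.33914487  0.18024187] tooly deg 30.029743182446328 [ 0.  0. -1.] [-0.18828373  0.64640633  1.00099759  1.41378199 -0.54382015  1.37326437
  1.34830882]
```

Call:
{"api": "arm_command", "payload": {"steps": [{"slide":[0.0035,0.001,0],"rot":[0,0,0],"grip":0.45},{"slide":[0,0,-0.04],"rot":[0,0,0],"grip":0.45},{"slide":[0,0,-0.024],"rot":[0,0,0],"grip":0.45},{"slide":[0,0,0],"rot":[0,0,0],"grip":0.45},{"slide":[0,0,0],"rot":[0,0,0],"grip":0},{"slide":[0,0,0],"rot":[0,0,0],"grip":0},{"slide":[0,0,0],"rot":[0,0,0],"grip":0},{"slide":[0,0,0],"rot":[0,0,0],"grip":0}], "newtons": 20}}

```text
time: 62.45
ee_pos: [0.5863, -0.3383, 0.1168]
eef_rot: [0.5, 0.866, 0.0, 0.001]
ft_force: [1.0, -0.2, 3.1]
width: 0.014
grip_force: 20.0
```

Gripped, with the width at 14 mm. Turning clockwise by 60°.

Call:
{"api": "arm_command", "payload": {"steps": [{"slide":[0,0,0],"rot":[0,0,-6],"grip":0},{"slide":[0,0,0],"rot":[0,0,-8],"grip":0},{"slide":[0,0,0],"rot":[0,0,-8],"grip":0},{"slide":[0,0,0],"rot":[0,0,-8],"grip":0},{"slide":[0,0,0],"rot":[0,0,-8],"grip":0},{"slide":[0,0,0],"rot":[0,0,-8],"grip":0},{"slide":[0,0,0],"rot":[0,0,-8],"grip":0},{"slide":[0,0,0],"rot":[0,0,-7],"grip":0}]}}

```text
time: 63.45
ee_pos: [0.5865, -0.3385, 0.1166]
eef_rot: [0.871, 0.491, 0.0, 0.001]
ft_force: [1.0, -1.8, -0.6]
width: 0.0138
grip_force: 20.0
```

Call:
{"api": "arm_command", "payload": {"steps": [{"slide":[0,0,0],"rot":[0,0,0],"grip":0},{"slide":[0,0,0],"rot":[0,0,0],"grip":0},{"slide":[0,0,0],"rot":[0,0,0],"grip":0.45},{"slide":[0,0,0],"rot":[0,0,0],"grip":0.45},{"slide":[0,0,0],"rot":[0,0,0],"grip":0.45},{"slide":[0,0,0.05],"rot":[0,0,0],"grip":0.45},{"slide":[0,0,0.05],"rot":[0,0,0],"grip":0.45},{"slide":[0,0,0.05],"rot":[0,0,0],"grip":0.45}]}}

```text
time: 64.45
ee_pos: [0.5857, -0.3378, 0.2675]
eef_rot: [0.87, 0.493, -0.0, -0.0]
ft_force: [0.7, 0.0, -0.3]
width: 0.0387
grip_force: 0.0
```

Call:
{"api": "arm_command", "payload": {"steps": [{"slide":[0,0.05,0],"rot":[0,0,8],"grip":0.45},{"slide":[0,0.05,0],"rot":[0,0,8],"grip":0.45},{"slide":[0,0.05,0],"rot":[0,0,8],"grip":0.45},{"slide":[0,0.05,0],"rot":[0,0,8],"grip":0.45},{"slide":[0,0.05,0],"rot":[0,0,8],"grip":0.45},{"slide":[0,0.05,0],"rot":[0,0,8],"grip":0.45},{"slide":[0,0.05,0],"rot":[0,0,8],"grip":0.45},{"slide":[0,0.05,0],"rot":[0,0,8],"grip":0.45}]}}

```text
time: 65.45
ee_pos: [0.5856, 0.0636, 0.2661]
eef_rot: [0.475, 0.88, 0.0, -0.0]
ft_force: [0.8, -0.6, -0.7]
width: 0.0393
grip_force: 0.0
```

```bash
python3 - <<'E'
from h import *
rep()
t=snap('top','t7'); p=snap('scene','s7')
for c,a in reds(t,8): print(np.round(onz(t,c,.065)[:2],3),end=' ')
a=cv2.imread('pics/t7.png')[60:300,100:460]; cv2.imwrite('pics/t7c.png',cv2.resize(a,(800,533),interpolation=2))
b=cv2.resize(cv2.imread('pics/t7.png')[145:225,385:445],(450,600),interpolation=2); c=cv2.resize(cv2.imread('pics/s7.png')[140:220,80:126],(345,600),interpolation=2)
cv2.imwrite('pics/d7.png',np.hstack([b,c]))
E
```

```text
t 65.5 ee [0.5858 0.072  0.2655] [ 0.468  0.884  0.001 -0.001] w 0.039 gf 0.0
334 [ 0.597 -0.14 ] in bay [ 0.595 -0.138]
[0.871 0.759] [0.871 0.468] [0.758 0.185] [0.601 0.748] [ 0.597 -0.14 ] [0.324 0.353]
```

View pics/t7c.png

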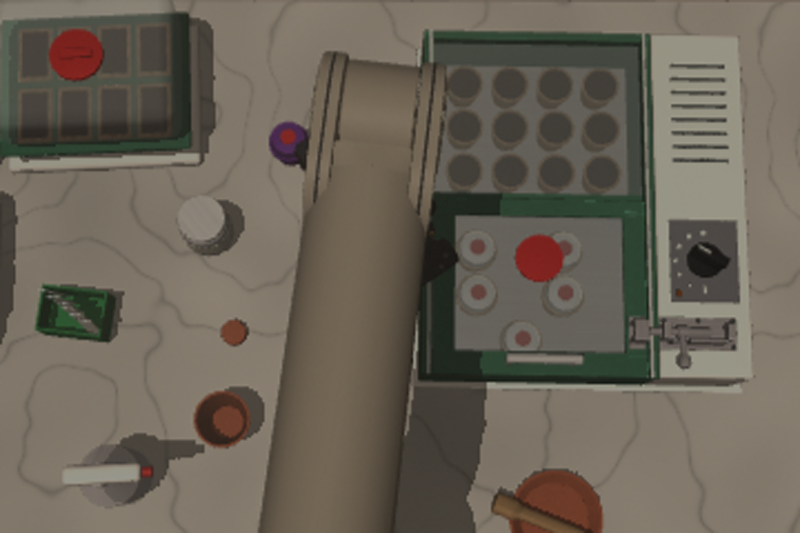

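View pics/d7.png

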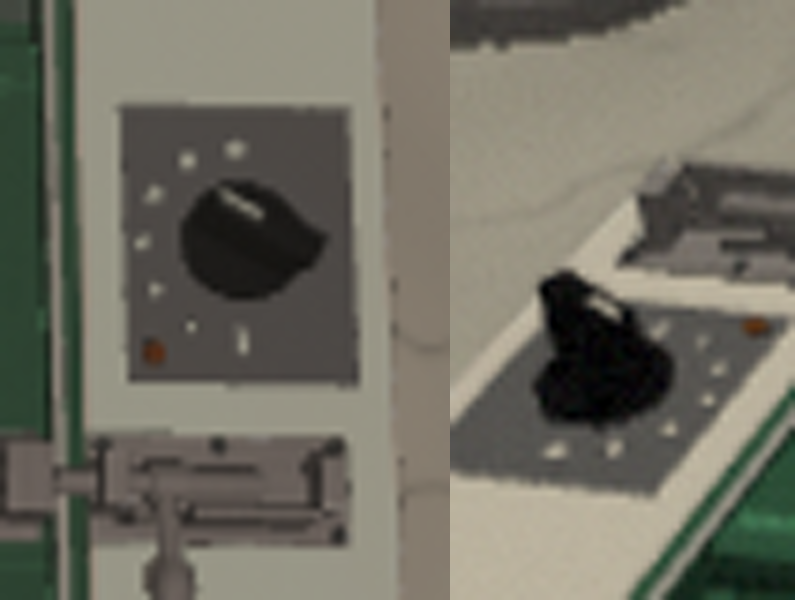

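The pointer stands at dot 4, the bolt is home in its notch, and all five pots show under the shut light. Handing in.

```bash
python3 -c "
from h import *
print(order.close_job())"
```

```text
the job is handed in; nothing more can be done
None
```

I handed the job in at about 65 s: all five brown pots are upright in the bay, the light is shut, the bolt is shot with its handle down in the notch, and the dial is on 4. Nothing else looked moved; the yellow look-alike was behind the arm in the last view. Joint 7 read 2.603 rad against its 2.6 limit for a moment while I lined up on the dial, and the hand-in gave no verdict.

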